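Lock the rack's slope and empty the flow rack

ROBOT

A 7-joint arm with a two-finger parallel gripper is mounted at the origin on the work surface. World frame = base frame: x ahead of the robot, y to its left, z up, the work surface at z = 0. Lengths are in m, angles in degrees, forces in N, time in s.
With the tool pointing down it reaches from about 0.4 to 0.85 m from the base axis. Payload 4.5 kg.
Tool frame: the origin (TCP) lies on the centre line of the jaws, within the pads' length; the fingertips stand 11 mm ahead of it and the grasp point (between the pads) lies 8 mm behind it; z points along the fingers, y is the line along which they close (so a half turn about z gives the same grasp; the last joint's range is limited). The gripper opens to 88 mm and grips with 3 to 60 N. Pads are 18 mm wide; open, the fingers measure 123 mm over their backs; the gripper's body (75 mm by 187 mm) begins 45 mm behind the grasp point.
Start: joints at [65.936, 39.483, -11.15, 89.685, 9.013, 51.709, -12.324], TCP at [0.274, -0.562, 0.25] pointing down, gripper open.
Joint ranges: [-172.22, 172.22], [-26.19, 119.32], [-84.43, 86.54], [7.71, 146.69], [-57.33, 237.33], [2.42, 119.75], [-152.13, 152.13]. Speed limits (degrees/s): [147.25, 147.25, 180, 180, 180, 180, 180].

INTERFACE

Orientations are given as a 3x3 rotation matrix whose columns are the frame's x, y, z axes.
In Python, from rig import bot gives the robot as it stands. The module is installed in compiled form; this text tells all that it offers.
- The arm moves only by the tool carry_out, never from a script. Its argument "steps" is a list of rows, each an object of numbers: "x", "y", "z": the shift along the world's x, y, z in mm; "rx", "ry", "rz": the turn, a rotation vector about the world's x, y, z in rad; "jaw": the gripper's target within -1 to 1 (shut at 1, half-way at 0, fully open at -1). A call has 1 to 8 rows; each row shifts and turns the commanded pose from where the row before left it; what a row does not reach is not made up. A row lasts 1/12 s, in which the tool goes at most 41.7 mm and 7.16 degrees, less where a joint would pass 70% of its speed; a pose out of reach is approached as far as the arm can. A call is refused whole if a number of a shift passes 41.7 or a number of a turn 0.125, either way. A call with a gripper value outside its range is refused whole. The fingers move at their own pace and stop on an object; "force" is the grip in N (left out, the last holds). Time passes only in rows, so rows that do not move let the fingers close. It gives the time, the measured TCP pose, the force, the opening and the grip force at its end, in the units of the state.
- bot.get_obs(): the state, without advancing time (a new reading comes with each control period).
- bot.get_image(name): name is "side" or "top" or "wrist"; returns the picture (384x512x3 uint8, blue, green, red); there is no depth.
- bot.get_calibration(name): a dict with "vertical_fov" (degrees; the focal length in pixels is half the picture's height over the tangent of half this angle, whatever the lens; pixels are square), "cx", "cy" (the principal point, pixels), "extrinsics" (4x4, takes a point from world to camera coordinates). Camera axes: x right, y up, looking along -z (the intrinsics and any distortion apply to the point x, -y, -z); pixel columns grow to the right and rows downward; lengths in m; the calibration is good to about 2 mm. A picture is of the moment at which its call begins: read the wrist's pose just before it. get_calibration takes no time and is no camera call; for the wrist camera it gives the pose at the moment of the call.
- bot.close_job(): hands the job in; it is judged then, once.
The state is a dict: "t": time; "qpos": joint angles; "qd": joint speeds; "joint_torque": joint torques, N m; "tool_pos": TCP position; "eef_rot": TCP orientation; "force": force on the tool from outside, world axes, zero at the start; "torque": the same for the moment, N m; "gripper_width": opening from 0.0 (shut) to 1.0 (fully open); "finger_force": force on a finger pad.
Only numpy, scipy, OpenCV 4.12 (cv2) and the standard library are available. Lean on these libraries where they do the work, as an engineer would, in place of code of your own. Each camera call takes 0.05 s, during which the arm holds its last target. There are 200 camera calls.

TASK

On the bench's two-lane roller rack, turn the brass jam nut clockwise until it is fully tight, leaving the screw it locks at its setting. Then empty both lanes, always taking a lane's front case so that those behind roll down, and stand every case upright, flat on the floor of the steel tray. When the rack is empty, push the rack's signal lever fully over, away from the robot, leave the cases at rest in the tray, and do not disturb anything else on the bench.

Things in the scene. Friction and masses are not known exactly. Their poses are not given: they have to be found in the camera images.
- lane_front (a point): middle of the inner face of the grey flow rack's front stop, at roller-top level, 60 mm above the bench. Axes: z up, x level, back along the rack (uphill, away from the robot), y to its left. Two roller lanes (252 mm long, centred at y +44 and -44 mm, 83 mm wide inside) rise 0.15 rad towards +x. The stop stands 25 mm, the side rails 11 mm above the rollers.
- nut (a joint): angle (rad) of the hexagonal brass jam nut, 44 mm across flats, 26 mm tall, on the lane's upright slope screw at the rack's left (x 60, y 168 mm from lane_front). It grows clockwise seen from above; starts slack at 0 to 0.7, comes up solid, tight, at 2.55. Friction about 0.12 N m; stays where left and does not sink noticeably as it turns.
- nut_grip (a point): centre of the jam nut, half-way up (109 mm above the bench). z up; its x axis points at the middle of one flat, the other flats every 60 degrees from it; the axes turn with the nut. Below it: a round boss of radius 18 mm, then the bracket's top 33 mm below this point, reaching 30 mm fore and aft. The screw head ends 31 mm above this point.
- screw (a joint): the slope (adjusting) screw that passes up through the jam nut; a 16 mm square head, 14 mm high, starting 17 mm above the nut's centre. Angle in rad; it is already set, at 0, and held there only by friction of 0.06 N m. The jam nut does not drag it.
- screw_top (a point): top centre of the adjusting screw's square head
- flag (a joint): angle (rad) of the rack-empty lever at the rack's right (x 100, y -142 mm from lane_front): a thin 80 mm arm with a black ball of radius 13 mm on a grey 70 x 50 x 25 mm block, pivot 22 mm above the bench. 0 = leaning 0.5 rad to the robot, 1.0 = fully over, leaning 0.5 rad away. Starts at 0 to 0.15; friction 0.06 N m, stays where left.
- flag_tip (a point): centre of the lever's black ball; the lever swings in a plane along the x direction of lane_front
- tray: plain steel outgoing tray, fixed to the bench, outside 200 (x) x 276 (y) x 24 mm high, walls and floor 4 mm thick, open on top. Origin at the centre of its underside, z up. It takes six cases standing flat: two rows along its x (centres 94 mm apart) by three along its y (centres 90 mm apart).
- case_a1_grip (a point): cream steel case (left lane, no. 1 from the front), 80 (x) x 76 (y) x 40 mm high body, about 0.4 kg, with a fixed steel bar handle over its lid: the bar is 62 mm long along y, 14 x 14 mm in section on two end posts. Point: centre of the bar, 67 mm above the underside, 27 mm above the lid; z up out of the lid, x back up the lane. When the front case is lifted out the next rolls down in 1 to 2 s.
- case_a2_grip (a point): cream steel case (left lane, no. 2 from the front), 80 (x) x 76 (y) x 40 mm high body, about 0.4 kg, with a fixed steel bar handle over its lid: the bar is 62 mm long along y, 14 x 14 mm in section on two end posts. Point: centre of the bar, 67 mm above the underside, 27 mm above the lid; z up out of the lid, x back up the lane. When the front case is lifted out the next rolls down in 1 to 2 s.
- case_a3_grip (a point): cream steel case (left lane, no. 3 from the front), 80 (x) x 76 (y) x 40 mm high body, about 0.4 kg, with a fixed steel bar handle over its lid: the bar is 62 mm long along y, 14 x 14 mm in section on two end posts. Point: centre of the bar, 67 mm above the underside, 27 mm above the lid; z up out of the lid, x back up the lane. When the front case is lifted out the next rolls down in 1 to 2 s.
- case_b1_grip (a point): cream steel case (right lane, no. 1 from the front), 80 (x) x 76 (y) x 40 mm high body, about 0.4 kg, with a fixed steel bar handle over its lid: the bar is 62 mm long along y, 14 x 14 mm in section on two end posts. Point: centre of the bar, 67 mm above the underside, 27 mm above the lid; z up out of the lid, x back up the lane. When the front case is lifted out the next rolls down in 1 to 2 s.
- case_b2_grip (a point): cream steel case (right lane, no. 2 from the front), 80 (x) x 76 (y) x 40 mm high body, about 0.4 kg, with a fixed steel bar handle over its lid: the bar is 62 mm long along y, 14 x 14 mm in section on two end posts. Point: centre of the bar, 67 mm above the underside, 27 mm above the lid; z up out of the lid, x back up the lane. When the front case is lifted out the next rolls down in 1 to 2 s.
- hammer: hammer lying on the bench, 260 mm: not part of the job, leave it alone
- wrench: wrench lying on the bench, 190 mm: not part of the job, leave it alone
- disc: grinding disc lying flat, 116 mm across, 12 mm thick: not part of the job, leave it alone
- tape: tape measure, 70 x 34 x 62 mm: not part of the job, leave it alone
- tin: open aluminium tin, 100 mm across, 120 mm high: not part of the job, leave it alone
- spray: blue spray can, 60 mm across, 190 mm high: not part of the job, leave it alone
- chisel: round chisel lying on the bench, 170 mm: not part of the job, leave it alone
Not all that is in view belongs to the job. Leave any brown look-alike of the part that bears case_a2_grip alone.

How it is judged:
By the outcome, as a careful person would: the job done as asked, in the order asked, and still so for the second after the job is handed in, with the robot touching nothing.
Of case_a3, case_b2 only 1 to 2 are there at a start; the rules pass over those that are not, and their reading is None.
At some moment in a run one of case_a1, case_a2, case_a3, case_b1, case_b2 may be knocked a few centimetres aside while the robot is not near it.
Once in a run the grip may slacken for a moment while it holds something.
It also fails if it takes over 210 s, if anything falls off the work surface, if the arm or the gripper's body presses on something with over 40 N, if the wrist force passes 120 N, or if a joint passes its speed limit or range.

## Working session

There is one attempt and no reset: what is moved stays moved. The work goes in short steps, Python scripts to look and compute and a tool call to move; the robot and the scene stay as the last step left them, time stands still between calls to the robot, and variables do not carry over. Pictures are saved under pics/ and viewed, at most 14 in all, crops included, and the job is handed in when it is done.

Besides the shell and the picture viewer there is one more tool, called after "Request:" as name(argument=value, ...) on one line, values as JSON. carry_out: Moves the arm, as the interface text tells. Its arguments: {"type":"object","properties":{"steps":{"type":"array","items":{"type":"object","properties":{"x":{"type":"number"},"y":{"type":"number"},"z":{"type":"number"},"rx":{"type":"number"},"ry":{"type":"number"},"rz":{"type":"number"},"jaw":{"type":"number"}}}},"force":{"type":"number"}},"required":["steps"]}

```bash
mkdir -p pics; ls; cat > h.py <<'E'
from rig import bot
import numpy as np, cv2
def K(c,im=(384,512)):
    f=192/np.tan(np.radians(c["vertical_fov"])/2); return f,c["cx"],c["cy"]
def proj(c,p):
    f,cx,cy=K(c); q=np.array(c["extrinsics"])@np.append(p,1); return np.array([cx+f*q[0]/-q[2],cy-f*q[1]/-q[2]])
def ray(c,uv,z):
    f,cx,cy=K(c); E=np.array(c["extrinsics"]); R=E[:3,:3]; o=-R.T@E[:3,3]
    d=R.T@np.array([(uv[0]-cx)/f,-(uv[1]-cy)/f,-1]); return o+d*(z-o[2])/d[2]
E
python3 - <<'E'
from h import *
for n in("top","side"):
    c=bot.get_calibration(n); print(n,{k:(np.round(v,4).tolist()) if not isinstance(v,str) else v for k,v in c.items()})
    im=bot.get_image(n); cv2.imwrite(f"pics/{n}0.png",cv2.resize(im,(800,600),interpolation=cv2.INTER_CUBIC)); cv2.imwrite(f"pics/{n}0_raw.png",im)
o=bot.get_obs(); print(o)
E
```

```text
pics
top {'vertical_fov': 51.8369, 'cx': 253.6603, 'cy': 187.1664, 'extrinsics': [[0.0043, -0.9999, 0.0162, -0.0207], [0.9976, 0.0054, 0.069, -0.5547], [-0.0691, 0.0158, 0.9975, -1.4847], [0.0, 0.0, 0.0, 1.0]]}
side {'vertical_fov': 56.9825, 'cx': 253.4995, 'cy': 187.4723, 'extrinsics': [[-0.7464, -0.6655, 0.0096, 0.4064], [0.4951, -0.5455, 0.6762, -0.3585], [-0.4448, 0.5095, 0.7366, -0.9792], [0.0, 0.0, 0.0, 1.0]]}
{'t': 0.1, 'qpos': array([ 65.93831511,  39.52976998, -11.14966743,  89.73615816,
         9.01398144,  51.70831763, -12.32471251]), 'qd': array([-0.08934656, -0.05218649,  0.11600921, -0.10654606,  0.10156096,
       -0.10465564,  0.01283869]), 'joint_torque': array([-2.63769063e-03, -5.28493953e+01, -1.27140820e+00, -1.53835863e+01,
       -5.26253390e-02,  1.92786349e-03,  4.03309070e-05]), 'tool_pos': array([ 0.2737337 , -0.56128646,  0.24898985]), 'eef_rot': array([[ 8.98746375e-01,  4.38468191e-01, -7.74074376e-04],
       [ 4.38468867e-01, -8.98745277e-01,  1.40710063e-03],
       [-7.87268207e-05, -1.60403411e-03, -9.99998710e-01]]), 'force': array([0.26979863, 0.89035781, 0.03473614]), 'torque': array([ 0.02378576, -0.00237267, -0.06195092]), 'finger_force': 0.0, 'gripper_width': 1.0039041650961817}
```

View pics/top0.png

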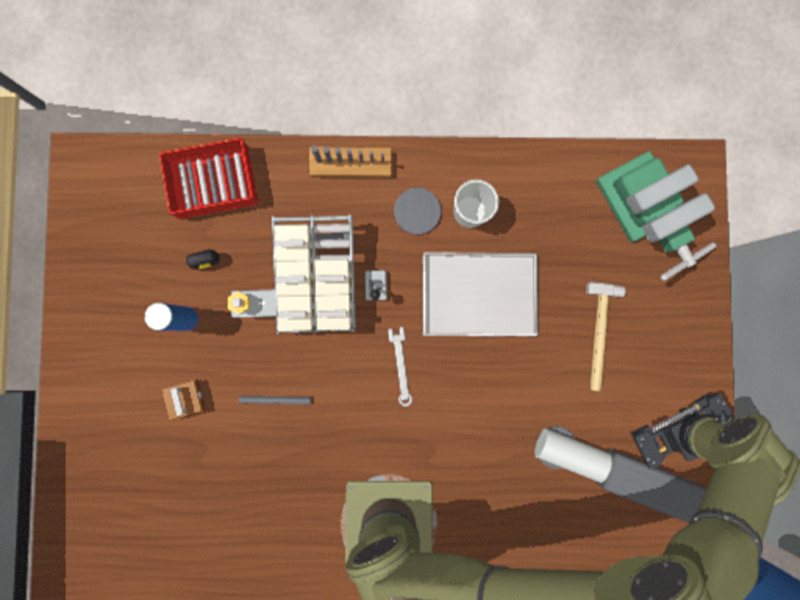

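View pics/side0.png

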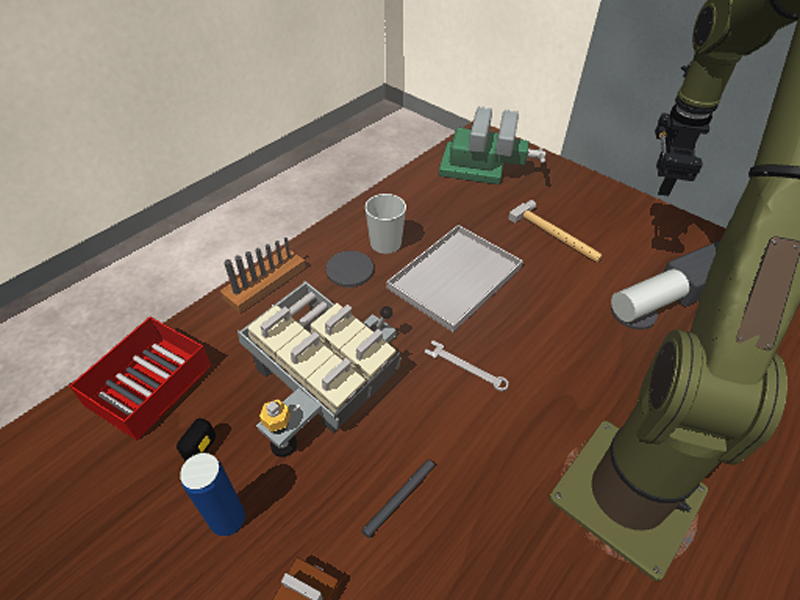

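Candidates in the top view: the cream cases with bars at (293,237), (293,274), (293,315), (332,274) and (332,312). The brown look-alike at (185,398) must be left alone. The brass nut is at (238,302), the lever at (377,285), and the tray has corners (424,253) to (538,336). I'll check these in a close crop.

```bash
python3 - <<'E'
import cv2
im=cv2.imread("pics/top0_raw.png")[128:228,138:358]
cv2.imwrite("pics/crop1.png",cv2.resize(im,None,fx=3.6,fy=3.6,interpolation=cv2.INTER_CUBIC))
E
```

```text
(no output)
```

View pics/crop1.png

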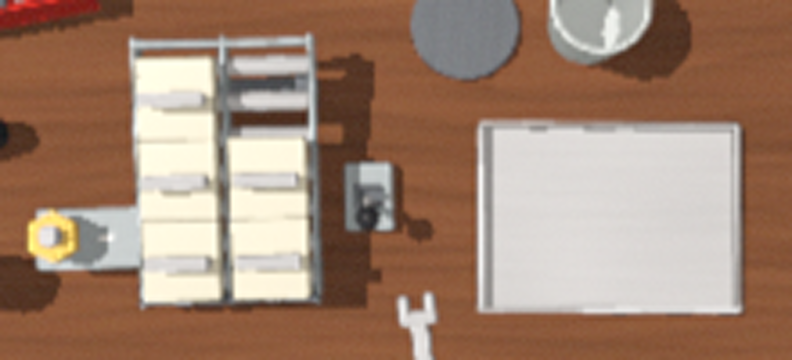

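```bash
cat >> h.py <<'E'
def show(name,fn,s=1.5,box=None):
    im=bot.get_image(name); 
    if box: im=im[box[1]:box[3],box[0]:box[2]]
    cv2.imwrite("pics/"+fn,cv2.resize(im,None,fx=s,fy=s,interpolation=cv2.INTER_CUBIC))
E
python3 - <<'E'
from h import *
from scipy.optimize import least_squares
c=bot.get_calibration("top")
px=lambda u,v:np.array([(u+.5)/3.6-.5+138,(v+.5)/3.6-.5+128])
T=dict(screw=(50,237,.140),a1=(177,263,.139),a2=(173,182,.151),a3=(171,99,.163),b1=(271,262,.139),b2=(267,180,.151),
 t1=(479,122,.024),t2=(741,125,.024),t3=(741,312,.024),t4=(478,310,.024),ball=(368,215,.092))
W={k:ray(c,px(*v[:2]),v[2]) for k,v in T.items()}
for k,v in W.items(): print(k,v.round(4))
L=dict(screw=(.06,.168),a1=(.0295,.044),a2=(.1086,.044),a3=(.1877,.044),b1=(.0295,-.044),b2=(.1086,-.044))
def f(p):
    r=[]
    C,S=np.cos(p[2]),np.sin(p[2])
    for k,l in L.items(): r+=list(p[:2]+np.array([C*l[0]-S*l[1],S*l[0]+C*l[1]])-W[k][:2])
    return r
s=least_squares(f,[.5,.1,0]); print("rack",s.x,np.round(np.reshape(s.fun,(-1,2))*1e3,1))
p=s.x;C,S=np.cos(p[2]),np.sin(p[2])
for k,l in dict(L,flag=(.1,-.142)).items(): print(k,(p[:2]+np.array([C*l[0]-S*l[1],S*l[0]+C*l[1]])).round(4))
q=np.mean([W[f"t{i}"] for i in(1,2,3,4)],0);d=W["t1"]-W["t2"]+W["t4"]-W["t3"];print("tray",q,np.degrees(np.arctan2(-d[0],d[1])),np.linalg.norm(W["t1"]-W["t2"]),np.linalg.norm(W["t1"]-W["t4"]))
# side check
cs=bot.get_calibration("side")
for k,z in (("screw",.14),("a1",.132),("b2",.144),("a3",.156)):
    l=L[k];P=[p[0]+C*l[0]-S*l[1],p[1]+S*l[0]+C*l[1],z]; print(k,proj(cs,P)*1.5625)
print("tray ctr side",proj(cs,[q[0],q[1],.004])*1.5625)
w=bot.get_calibration("wrist");o=bot.get_obs();E=np.array(w["extrinsics"]);R=E[:3,:3]
print("cam in tool",o["eef_rot"].T@(-R.T@E[:3,3]-o["tool_pos"]),(o["eef_rot"].T@R.T).round(2),w["vertical_fov"],w["cx"],w["cy"])
E
```

```text
screw [0.5225 0.3394 0.14  ]
a1 [0.498  0.2167 0.139 ]
a2 [0.5756 0.2199 0.151 ]
a3 [0.6544 0.2213 0.163 ]
b1 [0.4994 0.1258 0.139 ]
b2 [0.5781 0.1295 0.151 ]
t1 [ 0.6529 -0.0825  0.024 ]
t2 [ 0.6514 -0.3612  0.024 ]
t3 [ 0.4532 -0.3589  0.024 ]
t4 [ 0.4541 -0.0818  0.024 ]
ball [0.5488 0.0331 0.092 ]
rack [0.46866822 0.17032837 0.03597495] [[ 0.1  0.9]
 [-1.4 -1.3]
 [ 0.  -1.7]
 [ 0.3 -0.2]
 [ 0.3  1.6]
 [ 0.7  0.7]]
screw [0.5226 0.3404]
a1 [0.4966 0.2154]
a2 [0.5756 0.2182]
a3 [0.6547 0.2211]
b1 [0.4997 0.1274]
b2 [0.5788 0.1303]
flag [0.5737 0.032 ]
tray [ 0.55289532 -0.22110912  0.024     ] -0.23899799289014215 0.27865619864851965 0.19877089795121874
screw [272.63361593 405.70470983]
a1 [336.91756363 371.33763544]
b2 [338.47160041 316.63050114]
a3 [275.30980277 319.15344111]
tray ctr side [454.42551536 276.95852541]
cam in tool [ 0.06693531  0.00095098 -0.13501031] [[-0.    0.97  0.26]
 [ 1.    0.    0.  ]
 [ 0.    0.26 -0.97]] 63.67534031526458 250.55694070042455 193.27182713359892
```

Request:
carry_out(steps=[{"x": 8,"y": 28,"z": 1.5,"rz": 0.035,"jaw": -1},{"x": 8,"y": 28,"z": 1.5,"rz": 0.035},{"x": 8,"y": 28,"z": 1.5,"rz": 0.035},{"x": 8,"y": 28,"z": 1.5,"rz": 0.035},{"x": 8,"y": 28,"z": 1.5,"rz": 0.035},{"x": 8,"y": 28,"z": 1.5,"rz": 0.035},{"x": 8,"y": 28,"z": 1.5,"rz": 0.035},{"x": 8,"y": 28,"z": 1.5,"rz": 0.035}], force=40)

```text
invalid input
```

Request:
carry_out(steps=[{"x": 8,"y": 28,"z": 1.5,"rz": 0.035},{"x": 8,"y": 28,"z": 1.5,"rz": 0.035},{"x": 8,"y": 28,"z": 1.5,"rz": 0.035},{"x": 8,"y": 28,"z": 1.5,"rz": 0.035},{"x": 8,"y": 28,"z": 1.5,"rz": 0.035},{"x": 8,"y": 28,"z": 1.5,"rz": 0.035},{"x": 8,"y": 28,"z": 1.5,"rz": 0.035},{"x": 8,"y": 28,"z": 1.5,"rz": 0.035}])

```text
invalid input
```

Request:
carry_out(steps=[{"x": 8,"y": 28,"z": 1.5,"rz": 0.035},{"x": 8,"y": 28,"z": 1.5,"rz": 0.035},{"x": 8,"y": 28,"z": 1.5,"rz": 0.035},{"x": 8,"y": 28,"z": 1.5,"rz": 0.035},{"x": 8,"y": 28,"z": 1.5,"rz": 0.035},{"x": 8,"y": 28,"z": 1.5,"rz": 0.035},{"x": 8,"y": 28,"z": 1.5,"rz": 0.035},{"x": 8,"y": 28,"z": 1.5,"rz": 0.035}])

```text
invalid input
```

Request:
carry_out(steps=[{"x": 8,"y": 28,"z": 1.5,"rz": 0.035},{"x": 8,"y": 28,"z": 1.5,"rz": 0.035},{"x": 8,"y": 28,"z": 1.5,"rz": 0.035},{"x": 8,"y": 28,"z": 1.5,"rz": 0.035},{"x": 8,"y": 28,"z": 1.5,"rz": 0.035},{"x": 8,"y": 28,"z": 1.5,"rz": 0.035},{"x": 8,"y": 28,"z": 1.5,"rz": 0.035},{"y": 0}])

```text
invalid input
```

```bash
python3 - <<'E'
from h import *
o=bot.get_obs(); w=bot.get_calibration("wrist"); im=bot.get_image("wrist")
print(o["t"],o["tool_pos"].round(4),o["qpos"].round(1),o["eef_rot"].round(3).tolist(),o["force"].round(2))
print("nut px",proj(w,[.5226,.3404,.122]),"screw",proj(w,[.5226,.3404,.14]))
c=bot.get_calibration("top")
print("spray",ray(c,np.array([158,317])/1.5625,.19))
cv2.imwrite("pics/w1.png",cv2.resize(im,None,fx=1.5,fy=1.5,interpolation=cv2.INTER_CUBIC));cv2.imwrite("pics/w1r.png",im)
E
```

```text
0.1 [ 0.2737 -0.5613  0.249 ] [ 65.9  39.5 -11.1  89.7   9.   51.7 -12.3] [[0.899, 0.438, -0.001], [0.438, -0.899, 0.001], [-0.0, -0.002, -1.0]] [0.27 0.89 0.03]
nut px [-1693.09145242 -1469.40525766] screw [-2051.40803387 -1760.60717679]
spray [0.48756061 0.49452085 0.19      ]
```

View pics/w1.png

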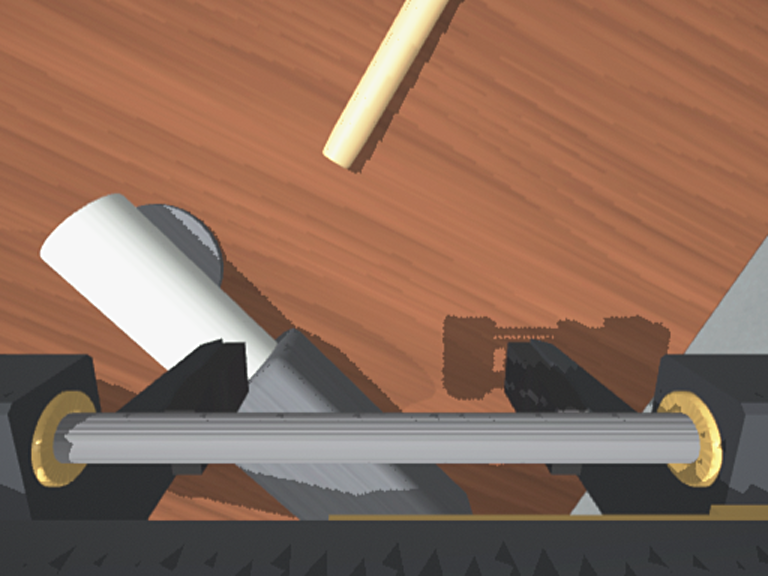

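The wrist view shows the open fingers at (230,360) and (525,360) with the bench beyond them. The arm has not moved, because all four moves were refused. I'll try one row with every key given.

Request:
carry_out(steps=[{"x": 8,"y": 28,"z": 1.5,"rx": 0,"ry": 0,"rz": 0.035,"jaw": -1},{"x": 8,"y": 28,"z": 1.5,"rx": 0,"ry": 0,"rz": 0.035,"jaw": -1}], force=40)

```text
t: 0.32
tool_pos: [0.289, -0.5062, 0.2521]
eef_rot: [[0.867, 0.499, -0.001], [0.499, -0.867, -0.0], [-0.001, -0.0, -1.0]]
force: [1.3, 0.7, -0.5]
gripper_width: 1.0
finger_force: 0.0
```

Request:
carry_out(steps=[{"x": 8,"y": 28,"z": 1.5,"rx": 0,"ry": 0,"rz": 0.035,"jaw": -1},{"x": 8,"y": 28,"z": 1.5,"rx": 0,"ry": 0,"rz": 0.035,"jaw": -1},{"x": 8,"y": 28,"z": 1.5,"rx": 0,"ry": 0,"rz": 0.035,"jaw": -1},{"x": 8,"y": 28,"z": 1.5,"rx": 0,"ry": 0,"rz": 0.035,"jaw": -1},{"x": 8,"y": 28,"z": 1.5,"rx": 0,"ry": 0,"rz": 0.035,"jaw": -1},{"x": 8,"y": 28,"z": 1.5,"rx": 0,"ry": 0,"rz": 0.035,"jaw": -1},{"x": 8,"y": 28,"z": 1.5,"rx": 0,"ry": 0,"rz": 0.035,"jaw": -1},{"x": 8,"y": 28,"z": 1.5,"rx": 0,"ry": 0,"rz": 0.035,"jaw": -1}])

```text
t: 0.98
tool_pos: [0.354, -0.2804, 0.2648]
eef_rot: [[0.693, 0.721, -0.0], [0.721, -0.693, 0.0], [-0.0, -0.0, -1.0]]
force: [0.2, 0.1, -0.6]
gripper_width: 1.002
finger_force: 0.0
```

Request:
carry_out(steps=[{"x": 8,"y": 28,"z": 1.5,"rx": 0,"ry": 0,"rz": 0.035,"jaw": -1},{"x": 8,"y": 28,"z": 1.5,"rx": 0,"ry": 0,"rz": 0.035,"jaw": -1},{"x": 8,"y": 28,"z": 1.5,"rx": 0,"ry": 0,"rz": 0.035,"jaw": -1},{"x": 8,"y": 28,"z": 1.5,"rx": 0,"ry": 0,"rz": 0.035,"jaw": -1},{"x": 8,"y": 28,"z": 1.5,"rx": 0,"ry": 0,"rz": 0.035,"jaw": -1},{"x": 8,"y": 28,"z": 1.5,"rx": 0,"ry": 0,"rz": 0.035,"jaw": -1},{"x": 8,"y": 28,"z": 1.5,"rx": 0,"ry": 0,"rz": 0.035,"jaw": -1},{"x": 8,"y": 28,"z": 1.5,"rx": 0,"ry": 0,"rz": 0.035,"jaw": -1}])

```text
t: 1.65
tool_pos: [0.418, -0.0564, 0.2768]
eef_rot: [[0.466, 0.885, -0.0], [0.885, -0.466, -0.0], [-0.0, -0.0, -1.0]]
force: [-0.3, -0.9, 0.4]
gripper_width: 1.0
finger_force: 0.0
```

Request:
carry_out(steps=[{"x": 8,"y": 28,"z": 1.5,"rx": 0,"ry": 0,"rz": 0.035,"jaw": -1},{"x": 8,"y": 28,"z": 1.5,"rx": 0,"ry": 0,"rz": 0.035,"jaw": -1},{"x": 8,"y": 28,"z": 1.5,"rx": 0,"ry": 0,"rz": 0.035,"jaw": -1},{"x": 8,"y": 28,"z": 1.5,"rx": 0,"ry": 0,"rz": 0.035,"jaw": -1},{"x": 8,"y": 28,"z": 1.5,"rx": 0,"ry": 0,"rz": 0.035,"jaw": -1},{"x": 8,"y": 28,"z": 1.5,"rx": 0,"ry": 0,"rz": 0.035,"jaw": -1},{"x": 8,"y": 28,"z": 1.5,"rx": 0,"ry": 0,"rz": 0.035,"jaw": -1},{"x": 8,"y": 28,"z": 1.5,"rx": 0,"ry": 0,"rz": 0.035,"jaw": -1}])

```text
t: 2.32
tool_pos: [0.4821, 0.1675, 0.2887]
eef_rot: [[0.204, 0.979, -0.0], [0.979, -0.204, -0.0], [-0.0, -0.0, -1.0]]
force: [0.6, -0.2, 0.1]
gripper_width: 1.002
finger_force: 0.0
```

Request:
carry_out(steps=[{"x": 8,"y": 28,"z": 1.5,"rx": 0,"ry": 0,"rz": 0.035,"jaw": -1},{"x": 8,"y": 28,"z": 1.5,"rx": 0,"ry": 0,"rz": 0.035,"jaw": -1},{"x": 8,"y": 28,"z": 1.5,"rx": 0,"ry": 0,"rz": 0.035,"jaw": -1},{"x": 8,"y": 28,"z": 1.5,"rx": 0,"ry": 0,"rz": 0.035,"jaw": -1},{"x": 6,"y": 28,"z": 0,"rx": 0,"ry": 0,"rz": 0.035,"jaw": -1},{"x": 4,"y": 20,"z": 0,"rx": 0,"ry": 0,"rz": 0.035,"jaw": -1},{"x": 0,"y": 0,"z": 0,"rx": 0,"ry": 0,"rz": 0,"jaw": -1},{"x": 0,"y": 0,"z": 0,"rx": 0,"ry": 0,"rz": 0,"jaw": -1}])

```text
t: 2.98
tool_pos: [0.5234, 0.3271, 0.2941]
eef_rot: [[-0.005, 1.0, -0.001], [1.0, 0.005, -0.0], [-0.0, -0.001, -1.0]]
force: [-0.2, -0.9, -0.6]
gripper_width: 1.004
finger_force: 0.0
```

```bash
cat >> h.py <<'E'
def st():
    o=bot.get_obs(); R=o["eef_rot"]; print(round(o["t"],2),o["tool_pos"].round(4),"q",o["qpos"].round(0),"yaw_x",np.degrees(np.arctan2(R[1,0],R[0,0])).round(1),"z",R[:,2].round(3),"F",o["force"].round(1),"M",o["torque"].round(2),"w",round(o["gripper_width"]*88,1),o["finger_force"]); return o
E
python3 - <<'E'
from h import *
st(); w=bot.get_calibration("wrist"); im=bot.get_image("wrist")
print("nut px",proj(w,[.5226,.3404,.122])*1.5,"screw",proj(w,[.5226,.3404,.14])*1.5)
cv2.imwrite("pics/w2.png",cv2.resize(im,None,fx=1.5,fy=1.5,interpolation=cv2.INTER_CUBIC));cv2.imwrite("pics/w2r.png",im)
E
```

```text
2.98 [0.5234 0.3271 0.2941] q [-21.  38. -28.  87.  19.  60. -53.] yaw_x 90.3 z [-0.001 -0.    -1.   ] F [-0.2 -0.9 -0.6] M [-0.06 -0.01  0.02] w 88.4 0.0
nut px [373.18037303 246.69607512] screw [372.99657676 251.50108824]
```

View pics/w2.png

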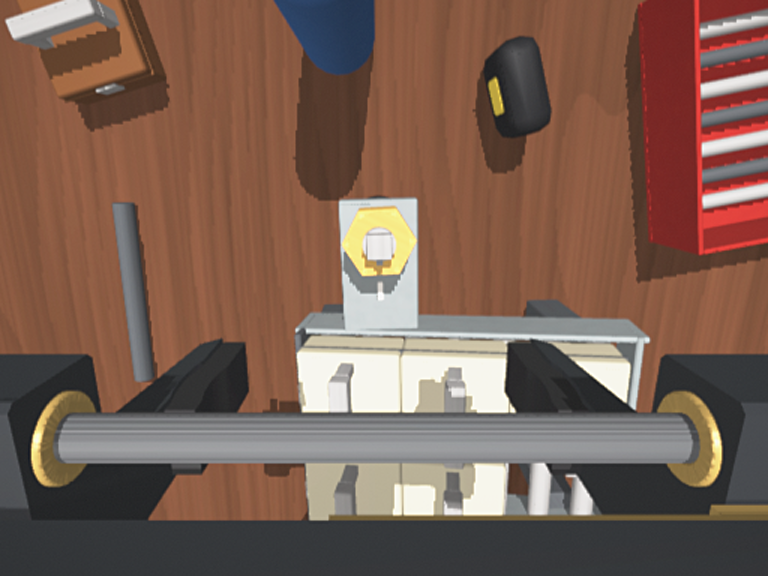

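```bash
cat >> h.py <<'E'
def nutfit(im,w,c0=(.5226,.3404),z=.122):
    # fit hexagon top: warp to metric plane around c0, yellow mask
    g=np.arange(-.035,.0351,.0005); X,Y=np.meshgrid(g,g)
    P=np.stack([X+c0[0],Y+c0[1],0*X+z],-1).reshape(-1,3)
    uv=np.array([proj(w,p) for p in P]).astype(np.float32).reshape(X.shape+(2,))
    wi=cv2.remap(im,uv[...,0],uv[...,1],cv2.INTER_LINEAR)
    h=cv2.cvtColor(wi,cv2.COLOR_BGR2HSV); m=((h[...,0]>18)&(h[...,0]<35)&(h[...,1]>100)&(h[...,2]>150)).astype(np.uint8)
    n,l,s,ce=cv2.connectedComponentsWithStats(m); k=1+np.argmax(s[1:,4]); m=(l==k).astype(np.uint8)
    hull=cv2.convexHull(np.argwhere(m)[:,::-1].astype(np.int32))[:,0]; full=np.zeros_like(m); cv2.fillConvexPoly(full,hull,1)
    best=None
    from itertools import product
    from scipy.optimize import minimize
    def iou(p):
        x,y=X-p[0],Y-p[1]; a=np.max([np.cos(p[2]+t)*x+np.sin(p[2]+t)*y for t in np.arange(6)*np.pi/3],0)
        s=1/(1+np.exp((a-.022)/.0005)); return np.mean((s-full)**2)
    r=min((minimize(iou,[0,0,t],method="Nelder-Mead",options=dict(initial_simplex=[[0,0,t],[.004,0,t],[0,.004,t],[0,0,t+.2]])) for t in(0,.26,.52,.78)),key=lambda r:r.fun)
    print("nut ctr",np.array(c0)+r.x[:2],"flat angle deg mod60",np.degrees(r.x[2])%60,"err",r.fun,"area",full.sum()*.25,"exp",1676.6)
    return r.x
E
python3 - <<'E'
from h import *
w=bot.get_calibration("wrist"); im=cv2.imread("pics/w2r.png"); nutfit(im,w)
E
```

```text
nut ctr [0.52660477 0.3418949 ] flat angle deg mod60 33.56295599098989 err 0.01040898037459563 area 1707.0 exp 1676.6
```

The wrist view shows the nut hexagon centred at (379,243) with vertices left and right, so its flats sit at about 33.6° + 60k. I'll turn the jaws onto the 93.6° flat pair, which leaves room for one full clockwise stroke, and look again lower down.

Request:
carry_out(steps=[{"x": 0,"y": 2,"z": -7,"rx": 0,"ry": 0,"rz": 0.116,"jaw": -1},{"x": 0,"y": 2,"z": -7,"rx": 0,"ry": 0,"rz": 0.116,"jaw": -1},{"x": 0,"y": 2,"z": -7,"rx": 0,"ry": 0,"rz": 0.116,"jaw": -1},{"x": 0,"y": 2,"z": -7,"rx": 0,"ry": 0,"rz": 0.116,"jaw": -1},{"x": 0,"y": 2,"z": -7,"rx": 0,"ry": 0,"rz": 0.116,"jaw": -1},{"x": 0,"y": 2,"z": -7,"rx": 0,"ry": 0,"rz": 0.116,"jaw": -1},{"x": 0,"y": 2,"z": -7,"rx": 0,"ry": 0,"rz": 0.116,"jaw": -1},{"x": 0,"y": 0,"z": -7,"rx": 0,"ry": 0,"rz": 0.116,"jaw": -1}])

```text
t: 3.7
tool_pos: [0.5244, 0.3383, 0.2384]
eef_rot: [[-0.804, 0.594, 0.0], [0.594, 0.804, -0.002], [-0.001, -0.001, -1.0]]
force: [-0.2, -0.6, -1.0]
gripper_width: 1.001
finger_force: 0.0
```

Request:
carry_out(steps=[{"x": 0,"y": 0,"z": -7,"rx": 0,"ry": 0,"rz": 0.116,"jaw": -1},{"x": 0,"y": 0,"z": -7,"rx": 0,"ry": 0,"rz": 0.116,"jaw": -1},{"x": 0,"y": 0,"z": -7,"rx": 0,"ry": 0,"rz": 0.116,"jaw": -1},{"x": 0,"y": 0,"z": -7,"rx": 0,"ry": 0,"rz": 0.116,"jaw": -1},{"x": 0,"y": 0,"z": 0,"rx": 0,"ry": 0,"rz": 0.116,"jaw": -1},{"x": 0,"y": 0,"z": 0,"rx": 0,"ry": 0,"rz": 0.116,"jaw": -1},{"x": 0,"y": 0,"z": 0,"rx": 0,"ry": 0,"rz": 0,"jaw": -1},{"x": 0,"y": 0,"z": 0,"rx": 0,"ry": 0,"rz": 0,"jaw": -1}])

```text
t: 4.37
tool_pos: [0.5244, 0.3385, 0.2106]
eef_rot: [[-0.999, -0.051, -0.0], [-0.051, 0.999, -0.001], [0.0, -0.001, -1.0]]
force: [0.2, -0.2, -0.4]
gripper_width: 0.999
finger_force: 0.0
```

```bash
python3 - <<'E'
from h import *
st(); w=bot.get_calibration("wrist"); im=bot.get_image("wrist")
print("nut px",proj(w,[.5255,.342,.122])*1.5,"screw",proj(w,[.5255,.342,.14])*1.5)
cv2.imwrite("pics/w3.png",cv2.resize(im,None,fx=1.5,fy=1.5,interpolation=cv2.INTER_CUBIC));cv2.imwrite("pics/w3r.png",im)
nutfit(im,w,(.5255,.342))
E
```

```text
4.37 [0.5244 0.3385 0.2106] q [-12.  49. -49.  91.  42.  60.  20.] yaw_x -177.1 z [-0.    -0.001 -1.   ] F [ 0.2 -0.2 -0.4] M [ 0.07 -0.13 -0.02] w 87.9 0.0
nut px [384.13723544 302.23148452] screw [384.7593542  313.22174337]
nut ctr [0.52435478 0.34368405] flat angle deg mod60 33.09229873915714 err 0.026391210005902256 area 1837.25 exp 1676.6
```

View pics/w3.png

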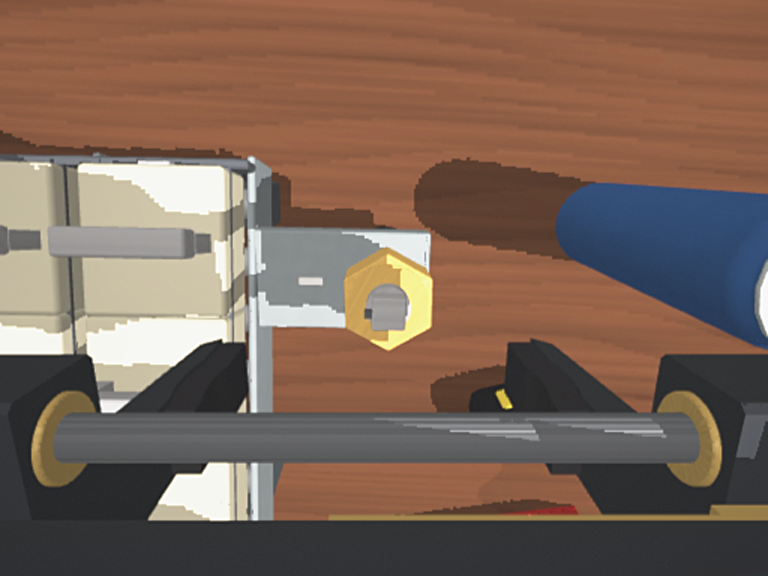

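Request:
carry_out(steps=[{"x": 0,"y": 5,"z": -10,"rx": 0,"ry": 0,"rz": 0,"jaw": -1},{"x": 0,"y": 0,"z": -20,"rx": 0,"ry": 0,"rz": 0,"jaw": -1},{"x": 0,"y": 0,"z": -20,"rx": 0,"ry": 0,"rz": 0,"jaw": -1},{"x": 0,"y": 0,"z": -20,"rx": 0,"ry": 0,"rz": 0,"jaw": -1},{"x": 0,"y": 0,"z": -20,"rx": 0,"ry": 0,"rz": 0,"jaw": -1},{"x": 0,"y": 0,"z": -16,"rx": 0,"ry": 0,"rz": 0,"jaw": -1},{"x": 0,"y": 0,"z": 0,"rx": 0,"ry": 0,"rz": 0,"jaw": -1},{"x": 0,"y": 0,"z": 0,"rx": 0,"ry": 0,"rz": 0,"jaw": -0.3}])

```text
t: 5.08
tool_pos: [0.5236, 0.3451, 0.104]
eef_rot: [[-0.998, -0.056, -0.001], [-0.056, 0.998, -0.001], [0.001, -0.001, -1.0]]
force: [0.4, -0.3, 0.4]
gripper_width: 0.943
finger_force: 0.0
```

Request:
carry_out(steps=[{"x": 0,"y": 0,"z": 0,"rx": 0,"ry": 0,"rz": 0,"jaw": 1},{"x": 0,"y": 0,"z": 0,"rx": 0,"ry": 0,"rz": 0,"jaw": 1},{"x": 0,"y": 0,"z": 0,"rx": 0,"ry": 0,"rz": 0,"jaw": 1},{"x": 0,"y": 0,"z": 0,"rx": 0,"ry": 0,"rz": 0,"jaw": 1},{"x": 0,"y": 0,"z": 0,"rx": 0,"ry": 0,"rz": 0,"jaw": 1},{"x": 0,"y": 0,"z": 0,"rx": 0,"ry": 0,"rz": 0,"jaw": 1}], force=25)

```text
t: 5.58
tool_pos: [0.5243, 0.3442, 0.1051]
eef_rot: [[-0.998, -0.056, 0.001], [-0.056, 0.998, -0.002], [-0.0, -0.002, -1.0]]
force: [-0.3, -2.2, 8.3]
gripper_width: 0.496
finger_force: 23.8
```

```bash
python3 -c "
from h import *
st()"
```

```text
5.58 [0.5243 0.3442 0.1051] q [-15.  57. -44.  94.  49.  50.  14.] yaw_x -176.8 z [ 0.001 -0.002 -1.   ] F [-0.3 -2.2  8.3] M [0.4  0.21 0.16] w 43.6 23.755782865919173
```

Request:
carry_out(steps=[{"x": 0,"y": 0,"z": 0,"rx": 0,"ry": 0,"rz": -0.1,"jaw": 1},{"x": 0,"y": 0,"z": 0,"rx": 0,"ry": 0,"rz": -0.1,"jaw": 1},{"x": 0,"y": 0,"z": 0,"rx": 0,"ry": 0,"rz": -0.1,"jaw": 1},{"x": 0,"y": 0,"z": 0,"rx": 0,"ry": 0,"rz": -0.1,"jaw": 1},{"x": 0,"y": 0,"z": 0,"rx": 0,"ry": 0,"rz": 0,"jaw": 1}], force=40)

```text
t: 6.0
tool_pos: [0.5244, 0.3445, 0.1051]
eef_rot: [[-0.94, 0.34, 0.001], [0.34, 0.94, -0.002], [-0.001, -0.001, -1.0]]
force: [-0.4, -1.3, 1.2]
gripper_width: 0.497
finger_force: 40.0
```

```bash
python3 -c "
from h import *
st()"
```

```text
6.0 [0.5244 0.3445 0.1051] q [-17.  55. -39.  95.  45.  47.  -6.] yaw_x 160.1 z [ 0.001 -0.002 -1.   ] F [-0.4 -1.3  1.2] M [-0.48 -0.11 -0.06] w 43.8 39.97586804442108
```

Request:
carry_out(steps=[{"x": 0,"y": 0,"z": 0,"rx": 0,"ry": 0,"rz": -0.1,"jaw": 1},{"x": 0,"y": 0,"z": 0,"rx": 0,"ry": 0,"rz": -0.1,"jaw": 1},{"x": 0,"y": 0,"z": 0,"rx": 0,"ry": 0,"rz": -0.1,"jaw": 1},{"x": 0,"y": 0,"z": 0,"rx": 0,"ry": 0,"rz": -0.1,"jaw": 1},{"x": 0,"y": 0,"z": 0,"rx": 0,"ry": 0,"rz": -0.1,"jaw": 1},{"x": 0,"y": 0,"z": 0,"rx": 0,"ry": 0,"rz": -0.1,"jaw": 1},{"x": 0,"y": 0,"z": 0,"rx": 0,"ry": 0,"rz": -0.1,"jaw": 1}])

```text
t: 6.58
tool_pos: [0.5246, 0.3449, 0.1051]
eef_rot: [[-0.501, 0.865, 0.001], [0.865, 0.501, -0.0], [-0.001, 0.001, -1.0]]
force: [1.6, -1.6, 2.7]
gripper_width: 0.501
finger_force: 40.0
```

Request:
carry_out(steps=[{"x": 0,"y": 0,"z": 0,"rx": 0,"ry": 0,"rz": -0.1,"jaw": 1},{"x": 0,"y": 0,"z": 0,"rx": 0,"ry": 0,"rz": -0.1,"jaw": 1},{"x": 0,"y": 0,"z": 0,"rx": 0,"ry": 0,"rz": -0.1,"jaw": 1},{"x": 0,"y": 0,"z": 0,"rx": 0,"ry": 0,"rz": -0.1,"jaw": 1},{"x": 0,"y": 0,"z": 0,"rx": 0,"ry": 0,"rz": -0.1,"jaw": 1},{"x": 0,"y": 0,"z": 0,"rx": 0,"ry": 0,"rz": -0.1,"jaw": 1},{"x": 0,"y": 0,"z": 0,"rx": 0,"ry": 0,"rz": -0.1,"jaw": 1},{"x": 0,"y": 0,"z": 0,"rx": 0,"ry": 0,"rz": 0,"jaw": 1}])

```text
t: 7.25
tool_pos: [0.525, 0.3449, 0.1051]
eef_rot: [[0.173, 0.985, 0.002], [0.985, -0.173, -0.0], [-0.0, 0.002, -1.0]]
force: [1.9, -1.5, 2.2]
gripper_width: 0.498
finger_force: 40.0
```

```bash
python3 -c "
from h import *
st()"
```

```text
7.25 [0.525  0.3449 0.1051] q [-27.  51. -19.  95.  24.  38. -69.] yaw_x 80.1 z [ 0.002 -0.    -1.   ] F [ 1.9 -1.5  2.2] M [-0.34 -0.37 -0.17] w 43.9 39.97172341682017
```

Request:
carry_out(steps=[{"x": 0,"y": 0,"z": 0,"rx": 0,"ry": 0,"rz": -0.05,"jaw": 1},{"x": 0,"y": 0,"z": 0,"rx": 0,"ry": 0,"rz": -0.05,"jaw": 1},{"x": 0,"y": 0,"z": 0,"rx": 0,"ry": 0,"rz": 0,"jaw": 1}])

```text
t: 7.5
tool_pos: [0.5251, 0.3449, 0.1051]
eef_rot: [[0.267, 0.964, 0.002], [0.964, -0.267, -0.0], [0.0, 0.002, -1.0]]
force: [3.6, -1.2, 2.3]
gripper_width: 0.5
finger_force: 40.0
```

```bash
python3 -c "
from h import *
st()"
```

```text
7.5 [0.5251 0.3449 0.1051] q [-28.  51. -17.  95.  23.  37. -73.] yaw_x 74.5 z [ 0.002 -0.    -1.   ] F [ 3.6 -1.2  2.3] M [-0.43 -0.49 -0.06] w 44.0 39.97122215107083
```

Request:
carry_out(steps=[{"x": 0,"y": 0,"z": 0,"rx": 0,"ry": 0,"rz": -0.05,"jaw": 1},{"x": 0,"y": 0,"z": 0,"rx": 0,"ry": 0,"rz": -0.05,"jaw": 1},{"x": 0,"y": 0,"z": 0,"rx": 0,"ry": 0,"rz": -0.05,"jaw": 1},{"x": 0,"y": 0,"z": 0,"rx": 0,"ry": 0,"rz": 0,"jaw": 1}])

```text
t: 7.83
tool_pos: [0.5252, 0.3449, 0.1051]
eef_rot: [[0.409, 0.913, 0.002], [0.913, -0.409, -0.0], [0.001, 0.002, -1.0]]
force: [4.2, -3.1, 3.3]
gripper_width: 0.496
finger_force: 40.0
```

```bash
python3 -c "
from h import *
st()"
```

```text
7.83 [0.5252 0.3449 0.1051] q [-29.  51. -15.  95.  20.  36. -79.] yaw_x 65.9 z [ 0.002 -0.    -1.   ] F [ 4.2 -3.1  3.3] M [-0.34 -0.62 -0.1 ] w 43.6 39.971347069367766
```

Request:
carry_out(steps=[{"x": 0,"y": 0,"z": 0,"rx": 0,"ry": 0,"rz": -0.05,"jaw": 1},{"x": 0,"y": 0,"z": 0,"rx": 0,"ry": 0,"rz": -0.05,"jaw": 1},{"x": 0,"y": 0,"z": 0,"rx": 0,"ry": 0,"rz": 0,"jaw": 1}])

```text
t: 8.08
tool_pos: [0.5257, 0.346, 0.1051]
eef_rot: [[0.491, 0.871, 0.004], [0.871, -0.491, 0.001], [0.003, 0.003, -1.0]]
force: [5.3, -2.0, -0.6]
gripper_width: 0.5
finger_force: 42.9
```

```bash
python3 -c "
from h import *
st()"
```

```text
8.08 [0.5257 0.346  0.1051] q [-30.  51. -13.  95.  18.  36. -83.] yaw_x 60.6 z [ 0.004  0.001 -1.   ] F [ 5.3 -2.  -0.6] M [-0.13 -1.08  1.74] w 44.0 42.86451566062169
```

Request:
carry_out(steps=[{"x": 0,"y": 0,"z": 0,"rx": 0,"ry": 0,"rz": -0.03,"jaw": 1},{"x": 0,"y": 0,"z": 0,"rx": 0,"ry": 0,"rz": 0,"jaw": 1},{"x": 0,"y": 0,"z": 0,"rx": 0,"ry": 0,"rz": 0,"jaw": 1}])

```text
t: 8.33
tool_pos: [0.526, 0.3465, 0.1051]
eef_rot: [[0.515, 0.857, 0.005], [0.857, -0.515, 0.002], [0.004, 0.003, -1.0]]
force: [6.1, -0.4, 0.5]
gripper_width: 0.508
finger_force: 41.5
```

```bash
python3 -c "
from h import *
st()"
```

```text
8.33 [0.526  0.3465 0.1051] q [-30.  51. -13.  95.  18.  36. -84.] yaw_x 59.0 z [ 0.005  0.002 -1.   ] F [ 6.1 -0.4  0.5] M [-0.01 -1.26  1.77] w 44.7 41.47736504499335
```

Mz jumped to 1.7 N m and the nut stopped turning, after 2.14 rad of travel. That means it is solid. I'll release it, lift, and set up over the left lane's front case.

Request:
carry_out(steps=[{"x": 0,"y": 0,"z": 0,"rx": 0,"ry": 0,"rz": 0,"jaw": 0},{"x": 0,"y": 0,"z": 0,"rx": 0,"ry": 0,"rz": 0,"jaw": -0.6},{"x": 0,"y": 0,"z": 0,"rx": 0,"ry": 0,"rz": 0,"jaw": -0.6},{"x": 0,"y": 0,"z": 0,"rx": 0,"ry": 0,"rz": 0,"jaw": -0.6},{"x": 0,"y": 0,"z": 20,"rx": 0,"ry": 0,"rz": 0,"jaw": -0.6},{"x": 0,"y": 0,"z": 30,"rx": 0,"ry": 0,"rz": 0,"jaw": -0.6},{"x": 0,"y": 0,"z": 35,"rx": 0,"ry": 0,"rz": 0,"jaw": -0.6},{"x": 0,"y": 0,"z": 30,"rx": 0,"ry": 0,"rz": 0,"jaw": -0.6}])

```text
t: 9.0
tool_pos: [0.5229, 0.3455, 0.221]
eef_rot: [[0.523, 0.852, -0.002], [0.852, -0.523, -0.0], [-0.001, -0.001, -1.0]]
force: [1.2, 0.1, -0.5]
gripper_width: 0.802
finger_force: 0.0
```

```bash
python3 - <<'E'
from h import *
st(); w=bot.get_calibration("wrist"); im=bot.get_image("wrist"); cv2.imwrite("pics/w4r.png",im)
nutfit(im,w,(.525,.344))
E
```

```text
9.0 [0.5229 0.3455 0.221 ] q [-29.  42. -16.  91.  14.  49. -82.] yaw_x 58.5 z [-0.002 -0.    -1.   ] F [ 1.2  0.1 -0.5] M [ 0.04 -0.08 -0.04] w 70.6 0.0
nut ctr [0.5262617  0.34435202] flat angle deg mod60 35.25769000628388 err 0.028888168467867095 area 1866.5 exp 1676.6
```

Request:
carry_out(steps=[{"x": -5,"y": -20,"z": 10,"rx": 0,"ry": 0,"rz": 0.096,"jaw": -0.6},{"x": -5,"y": -20,"z": 0,"rx": 0,"ry": 0,"rz": 0.096,"jaw": -0.6},{"x": -5,"y": -20,"z": 0,"rx": 0,"ry": 0,"rz": 0.096,"jaw": -0.6},{"x": -5,"y": -20,"z": 0,"rx": 0,"ry": 0,"rz": 0.096,"jaw": -0.6},{"x": -5,"y": -20,"z": 0,"rx": 0,"ry": 0,"rz": 0.096,"jaw": -0.6},{"x": 0,"y": -20,"z": 0,"rx": 0,"ry": 0,"rz": 0.096,"jaw": -0.6},{"x": 0,"y": -6,"z": 0,"rx": 0.003,"ry": -0.075,"rz": 0,"jaw": -0.6},{"x": 0,"y": 0,"z": 0,"rx": 0.003,"ry": -0.075,"rz": 0,"jaw": -0.6}])

```text
t: 9.72
tool_pos: [0.4996, 0.216, 0.2291]
eef_rot: [[-0.02, 0.988, 0.151], [1.0, 0.019, 0.005], [0.002, 0.151, -0.989]]
force: [-0.5, 0.1, 0.6]
gripper_width: 0.801
finger_force: 0.0
```

```bash
python3 - <<'E'
from h import *
o=st(); w=bot.get_calibration("wrist"); im=bot.get_image("wrist"); cv2.imwrite("pics/w5r.png",im);print(o["eef_rot"].round(3).tolist())
for k,p in dict(a1=(.4966,.2154,.139),a1b=(.499,.2195,.139),a2=(.5756,.2182,.151)).items(): print(k,proj(w,p)*1.5)
cv2.imwrite("pics/w5.png",cv2.resize(im,None,fx=1.5,fy=1.5,interpolation=cv2.INTER_CUBIC))
E
```

```text
9.72 [0.4996 0.216  0.2291] q [-18.  33. -20. 112.  30.  32. -58.] yaw_x 91.1 z [ 0.151  0.005 -0.989] F [-0.5  0.1  0.6] M [-0.01  0.03  0.02] w 70.5 0.0
[[-0.02, 0.988, 0.151], [1.0, 0.019, 0.005], [0.002, 0.151, -0.989]]
a1 [340.75176557 302.5527177 ]
a1b [345.53705913 294.57453959]
a2 [500.04979499 300.00187473]
```

View pics/w5.png

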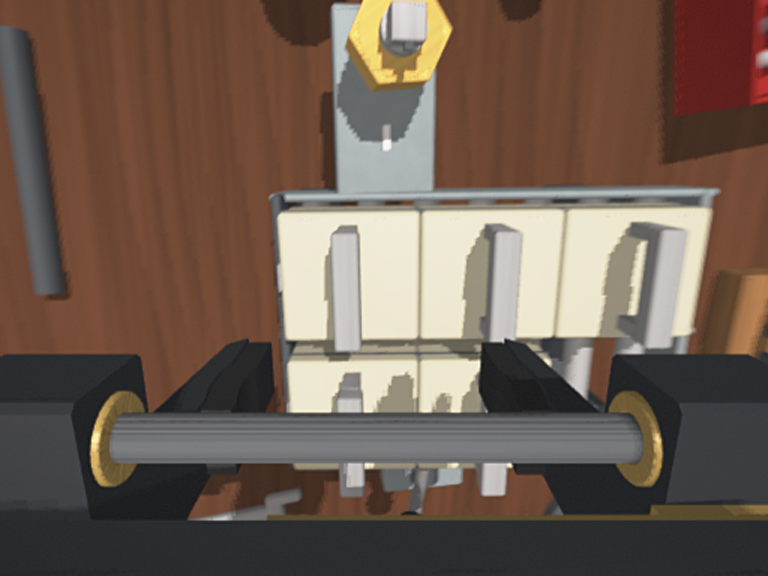

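The wrist view shows the a1 bar from (345,228) to (345,350), with its centre near (346,288). It is upright in the image, so the jaws line up with it, and the tilt matches the lane.

Request:
carry_out(steps=[{"x": 1,"y": 5,"z": -20,"rx": 0,"ry": 0,"rz": 0.016,"jaw": -0.6},{"x": 0,"y": 0,"z": -25,"rx": 0,"ry": 0,"rz": 0,"jaw": -0.6},{"x": 0,"y": 0,"z": -25,"rx": 0,"ry": 0,"rz": 0,"jaw": -0.6},{"x": 0,"y": 0,"z": -25,"rx": 0,"ry": 0,"rz": 0,"jaw": -0.6},{"x": 0,"y": 0,"z": -10,"rx": 0,"ry": 0,"rz": 0,"jaw": -0.6},{"x": 0,"y": 0,"z": 0,"rx": 0,"ry": 0,"rz": 0,"jaw": -0.6}])

```text
t: 10.27
tool_pos: [0.4981, 0.2242, 0.122]
eef_rot: [[-0.042, 0.989, 0.144], [0.999, 0.042, 0.005], [-0.001, 0.144, -0.99]]
force: [0.2, 0.6, 0.0]
gripper_width: 0.806
finger_force: 0.0
```

Request:
carry_out(steps=[{"x": 0,"y": 0,"z": 0,"rx": 0,"ry": 0,"rz": 0,"jaw": 1},{"x": 0,"y": 0,"z": 0,"rx": 0,"ry": 0,"rz": 0,"jaw": 1},{"x": 0,"y": 0,"z": 0,"rx": 0,"ry": 0,"rz": 0,"jaw": 1},{"x": 0,"y": 0,"z": 0,"rx": 0,"ry": 0,"rz": 0,"jaw": 1},{"x": 0,"y": 0,"z": 0,"rx": 0,"ry": 0,"rz": 0,"jaw": 1},{"x": 0,"y": 0,"z": 0,"rx": 0,"ry": 0,"rz": 0,"jaw": 1},{"x": 0,"y": 0,"z": 0,"rx": 0,"ry": 0,"rz": 0,"jaw": 1},{"x": 0,"y": 0,"z": 0,"rx": 0,"ry": 0,"rz": 0,"jaw": 1}], force=30)

```text
t: 10.93
tool_pos: [0.5001, 0.2242, 0.1249]
eef_rot: [[-0.039, 0.988, 0.15], [0.999, 0.038, 0.008], [0.003, 0.15, -0.989]]
force: [0.7, -0.3, -0.1]
gripper_width: 0.223
finger_force: 0.0
```

```bash
python3 -c "
from h import *
st()"
```

```text
10.93 [0.5001 0.2242 0.1249] q [-25.  43. -10. 117.  40.  17. -67.] yaw_x 92.2 z [ 0.15   0.008 -0.989] F [ 0.7 -0.3 -0.1] M [-0.03  0.05 -0.01] w 19.6 0.0
```

Request:
carry_out(steps=[{"x": 0,"y": 0,"z": 0,"rx": 0,"ry": 0,"rz": 0,"jaw": 1},{"x": 0,"y": 0,"z": 0,"rx": 0,"ry": 0,"rz": 0,"jaw": 1},{"x": 0,"y": 0,"z": 0,"rx": 0,"ry": 0,"rz": 0,"jaw": 1}], force=50)

```text
t: 11.18
tool_pos: [0.4997, 0.2242, 0.1248]
eef_rot: [[-0.039, 0.988, 0.149], [0.999, 0.038, 0.008], [0.002, 0.149, -0.989]]
force: [-2.0, -0.4, 1.6]
gripper_width: 0.147
finger_force: 50.0
```

```bash
python3 -c "
from h import *
st()"
```

```text
11.18 [0.4997 0.2242 0.1248] q [-25.  43. -10. 117.  40.  17. -67.] yaw_x 92.3 z [ 0.149  0.008 -0.989] F [-2.  -0.4  1.6] M [-0.05  0.27 -0.06] w 12.9 49.99718114733696
```

Request:
carry_out(steps=[{"x": -2,"y": 0,"z": 13,"rx": 0,"ry": 0,"rz": 0,"jaw": 1},{"x": -4,"y": 0,"z": 26,"rx": 0,"ry": 0,"rz": 0,"jaw": 1},{"x": -5,"y": 0,"z": 34,"rx": 0,"ry": 0,"rz": 0,"jaw": 1},{"x": -5,"y": 0,"z": 34,"rx": 0,"ry": 0,"rz": 0,"jaw": 1},{"x": 0,"y": 0,"z": 8,"rx": -0.003,"ry": 0.05,"rz": 0,"jaw": 1},{"x": 0,"y": 0,"z": 0,"rx": -0.003,"ry": 0.05,"rz": 0,"jaw": 1},{"x": 0,"y": 0,"z": 0,"rx": -0.002,"ry": 0.05,"rz": 0,"jaw": 1}])

```text
t: 11.77
tool_pos: [0.484, 0.2241, 0.2407]
eef_rot: [[-0.039, 0.999, -0.001], [0.999, 0.039, 0.001], [0.001, -0.001, -1.0]]
force: [0.4, -0.5, -3.8]
gripper_width: 0.147
finger_force: 50.0
```

```bash
python3 -c "
from h import *
st()"
```

```text
11.77 [0.484  0.2241 0.2407] q [-13.  35. -28. 106.  22.  45. -50.] yaw_x 92.2 z [-0.001  0.001 -1.   ] F [ 0.4 -0.5 -3.8] M [-0.09 -0.12  0.01] w 12.9 49.99376803636551
```

Request:
carry_out(steps=[{"x": 1,"y": -18,"z": 0,"rx": 0,"ry": 0,"rz": -0.005,"jaw": 1},{"x": 1,"y": -30,"z": 0,"rx": 0,"ry": 0,"rz": -0.005,"jaw": 1},{"x": 1,"y": -34,"z": 0,"rx": 0,"ry": 0,"rz": -0.005,"jaw": 1},{"x": 1,"y": -34,"z": 0,"rx": 0,"ry": 0,"rz": -0.005,"jaw": 1},{"x": 1,"y": -34,"z": 0,"rx": 0,"ry": 0,"rz": -0.005,"jaw": 1},{"x": 1,"y": -34,"z": 0,"rx": 0,"ry": 0,"rz": -0.005,"jaw": 1},{"x": 1,"y": -34,"z": -5,"rx": 0,"ry": 0,"rz": -0.005,"jaw": 1},{"x": 1,"y": -34,"z": -5,"rx": 0,"ry": 0,"rz": -0.003,"jaw": 1}])

```text
t: 12.43
tool_pos: [0.4916, -0.0297, 0.2294]
eef_rot: [[-0.001, 1.0, -0.0], [1.0, 0.001, 0.0], [0.0, -0.0, -1.0]]
force: [0.9, -0.6, -2.9]
gripper_width: 0.152
finger_force: 50.0
```

Request:
carry_out(steps=[{"x": 1,"y": -34,"z": -8,"rx": 0,"ry": 0,"rz": 0,"jaw": 1},{"x": 2,"y": -34,"z": -8,"rx": 0,"ry": 0,"rz": 0,"jaw": 1},{"x": 2,"y": -34,"z": -8,"rx": 0,"ry": 0,"rz": 0,"jaw": 1},{"x": 2,"y": -34,"z": -8,"rx": 0,"ry": 0,"rz": 0,"jaw": 1},{"x": 2,"y": -34,"z": -8,"rx": 0,"ry": 0,"rz": 0,"jaw": 1},{"x": 2,"y": -34,"z": -8,"rx": 0,"ry": 0,"rz": 0,"jaw": 1},{"x": 2,"y": -34,"z": -8,"rx": 0,"ry": 0,"rz": 0,"jaw": 1},{"x": 2,"y": -30,"z": 0,"rx": 0,"ry": 0,"rz": 0,"jaw": 1}])

```text
t: 13.1
tool_pos: [0.5049, -0.2984, 0.1714]
eef_rot: [[0.001, 1.0, -0.004], [1.0, -0.001, 0.001], [0.001, -0.004, -1.0]]
force: [0.7, 0.2, -3.8]
gripper_width: 0.148
finger_force: 50.0
```

Request:
carry_out(steps=[{"x": 2,"y": -10,"z": 0,"rx": 0,"ry": 0,"rz": 0,"jaw": 1},{"x": 0,"y": 0,"z": 0,"rx": 0,"ry": 0,"rz": 0,"jaw": 1},{"x": 0,"y": 0,"z": 0,"rx": 0,"ry": 0,"rz": 0,"jaw": 1}])

```text
t: 13.35
tool_pos: [0.5086, -0.3052, 0.1732]
eef_rot: [[-0.0, 1.0, -0.001], [1.0, 0.0, 0.002], [0.002, -0.001, -1.0]]
force: [-0.4, 0.7, -3.2]
gripper_width: 0.151
finger_force: 50.0
```

```bash
python3 - <<'E'
from h import *
o=st(); w=bot.get_calibration("wrist"); im=bot.get_image("wrist"); cv2.imwrite("pics/w6r.png",im);print(o["eef_rot"].round(3).tolist())
cx,cy=.553,-.221
for a in(-1,1):
  for b in(-1,1): print(a,b,(proj(w,[cx+a*.1,cy+b*.138,.024])*1.5).round(0))
cv2.imwrite("pics/w6.png",cv2.resize(im,None,fx=1.5,fy=1.5,interpolation=cv2.INTER_CUBIC))
E
```

```text
13.35 [ 0.5086 -0.3052  0.1732] q [ 43.  45. -28.  99.  29.  44.  -0.] yaw_x 90.0 z [-0.001  0.002 -1.   ] F [-0.4  0.7 -3.2] M [ 0.06 -0.01  0.  ] w 13.2 49.99404363334179
[[-0.0, 1.0, -0.001], [1.0, 0.0, 0.002], [0.002, -0.001, -1.0]]
-1 -1 [290. 354.]
-1 1 [ 264. -154.]
1 -1 [594. 354.]
1 1 [ 659. -154.]
```

View pics/w6.png

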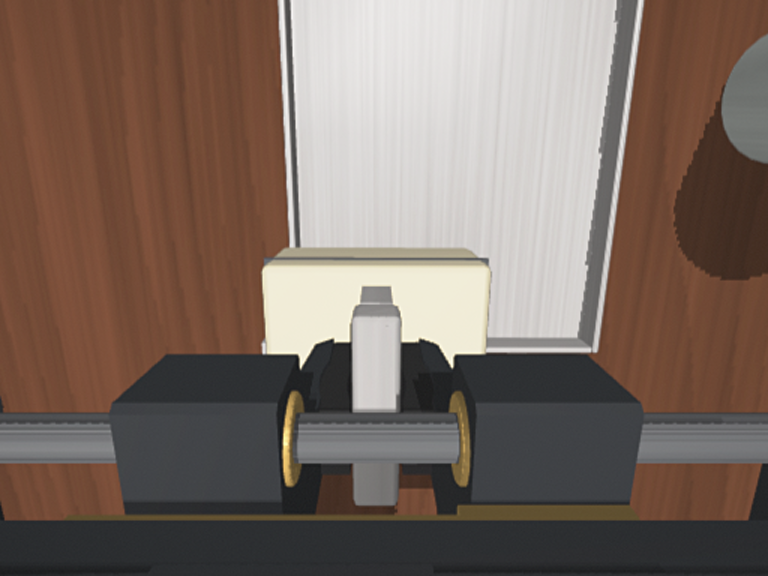

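The wrist view shows the case held level, with the tray's far right corner at (599,350). The tray centre comes out at about (0.556, -0.218), 3 mm from the top camera estimate. I'll lower the case into the near right slot.

Request:
carry_out(steps=[{"x": 1,"y": -2,"z": -25,"rx": 0,"ry": 0,"rz": 0,"jaw": 1},{"x": 0,"y": 0,"z": -30,"rx": 0,"ry": 0,"rz": 0,"jaw": 1},{"x": 0,"y": 0,"z": -25,"rx": 0,"ry": 0,"rz": 0,"jaw": 1},{"x": 0,"y": 0,"z": -18,"rx": 0,"ry": 0,"rz": 0,"jaw": 1},{"x": 0,"y": 0,"z": -6,"rx": 0,"ry": 0,"rz": 0,"jaw": 1},{"x": 0,"y": 0,"z": -2,"rx": 0,"ry": 0,"rz": 0,"jaw": 1},{"x": 0,"y": 0,"z": 0,"rx": 0,"ry": 0,"rz": 0,"jaw": 1}])

```text
t: 13.98
tool_pos: [0.5107, -0.3064, 0.0682]
eef_rot: [[-0.003, 1.0, 0.0], [1.0, 0.003, 0.001], [0.001, 0.0, -1.0]]
force: [-0.1, 0.3, -2.7]
gripper_width: 0.146
finger_force: 50.0
```

```bash
python3 -c "
from h import *
st()"
```

```text
13.98 [ 0.5107 -0.3064  0.0682] q [ 39.  53. -23. 102.  35.  32.  -5.] yaw_x 90.2 z [ 0.     0.001 -1.   ] F [-0.1  0.3 -2.7] M [-0.   -0.12  0.02] w 12.8 49.99372959136963
```

Request:
carry_out(steps=[{"x": 0,"y": 0,"z": -2,"rx": 0,"ry": 0,"rz": 0,"jaw": 1},{"x": 0,"y": 0,"z": -1,"rx": 0,"ry": 0,"rz": 0,"jaw": 1},{"x": 0,"y": 0,"z": 0,"rx": 0,"ry": 0,"rz": 0,"jaw": 1}])

```text
t: 14.23
tool_pos: [0.5105, -0.308, 0.0656]
eef_rot: [[-0.001, 1.0, 0.001], [1.0, 0.001, -0.0], [-0.0, 0.001, -1.0]]
force: [1.0, -0.7, -2.9]
gripper_width: 0.148
finger_force: 50.0
```

Request:
carry_out(steps=[{"x": 0,"y": 0,"z": -1,"rx": 0,"ry": 0,"rz": 0,"jaw": 1},{"x": 0,"y": 0,"z": -1,"rx": 0,"ry": 0,"rz": 0,"jaw": 1},{"x": 0,"y": 0,"z": 0,"rx": 0,"ry": 0,"rz": 0,"jaw": 1}])

```text
t: 14.48
tool_pos: [0.5103, -0.3081, 0.0635]
eef_rot: [[-0.001, 1.0, 0.001], [1.0, 0.001, -0.0], [-0.0, 0.001, -1.0]]
force: [-0.1, 0.8, 3.2]
gripper_width: 0.155
finger_force: 50.0
```

Request:
carry_out(steps=[{"x": 0,"y": 0,"z": 0,"rx": 0,"ry": 0,"rz": 0,"jaw": 0.3},{"x": 0,"y": 0,"z": 0,"rx": 0,"ry": 0,"rz": 0,"jaw": -0.5},{"x": 0,"y": 0,"z": 0,"rx": 0,"ry": 0,"rz": 0,"jaw": -0.5},{"x": 0,"y": 0,"z": 0,"rx": 0,"ry": 0,"rz": 0,"jaw": -0.5},{"x": 0,"y": 0,"z": 20,"rx": 0,"ry": 0,"rz": 0,"jaw": -0.5},{"x": 0,"y": 0,"z": 35,"rx": 0,"ry": 0,"rz": 0,"jaw": -0.5},{"x": 0,"y": 0,"z": 40,"rx": 0,"ry": 0,"rz": 0,"jaw": -0.5},{"x": 0,"y": 0,"z": 40,"rx": 0,"ry": 0,"rz": 0,"jaw": -0.5}])

```text
t: 15.15
tool_pos: [0.5095, -0.3073, 0.1987]
eef_rot: [[-0.002, 1.0, -0.001], [1.0, 0.002, 0.002], [0.002, -0.001, -1.0]]
force: [1.3, -0.6, 0.5]
gripper_width: 0.732
finger_force: 0.0
```

Request:
carry_out(steps=[{"x": -1,"y": 36,"z": 4,"rx": 0,"ry": 0,"rz": 0.002,"jaw": -0.5},{"x": -1,"y": 36,"z": 4,"rx": 0,"ry": 0,"rz": 0.002,"jaw": -0.5},{"x": -1,"y": 36,"z": 4,"rx": 0,"ry": 0,"rz": 0.002,"jaw": -0.5},{"x": -1,"y": 36,"z": 4,"rx": 0,"ry": 0,"rz": 0.002,"jaw": -0.5},{"x": -1,"y": 36,"z": 4,"rx": 0,"ry": 0,"rz": 0.002,"jaw": -0.5},{"x": -1,"y": 36,"z": 4,"rx": 0,"ry": 0,"rz": 0.002,"jaw": -0.5},{"x": -1,"y": 36,"z": 4,"rx": 0,"ry": 0,"rz": 0.002,"jaw": -0.5},{"x": -1,"y": 36,"z": 4,"rx": 0,"ry": 0,"rz": 0.002,"jaw": -0.5}])

```text
t: 15.82
tool_pos: [0.5017, -0.0181, 0.23]
eef_rot: [[-0.017, 1.0, 0.0], [1.0, 0.017, 0.0], [0.0, 0.0, -1.0]]
force: [0.3, -0.5, -0.2]
gripper_width: 0.749
finger_force: 0.0
```

Request:
carry_out(steps=[{"x": 0,"y": 36,"z": 0,"rx": 0.002,"ry": -0.05,"rz": 0.003,"jaw": -0.5},{"x": 0,"y": 36,"z": 0,"rx": 0.002,"ry": -0.05,"rz": 0.003,"jaw": -0.5},{"x": -1,"y": 36,"z": 0,"rx": 0.002,"ry": -0.05,"rz": 0.003,"jaw": -0.5},{"x": -1,"y": 36,"z": 0,"rx": 0,"ry": 0,"rz": 0.003,"jaw": -0.5},{"x": 0,"y": 36,"z": 0,"rx": 0,"ry": 0,"rz": 0.003,"jaw": -0.5},{"x": 0,"y": 36,"z": 0,"rx": 0,"ry": 0,"rz": 0.003,"jaw": -0.5},{"x": 0,"y": 25,"z": 0,"rx": 0,"ry": 0,"rz": 0,"jaw": -0.5},{"x": 0,"y": 0,"z": 0,"rx": 0,"ry": 0,"rz": 0,"jaw": -0.5}])

```text
t: 16.48
tool_pos: [0.4993, 0.2296, 0.2304]
eef_rot: [[-0.045, 0.988, 0.151], [0.999, 0.043, 0.017], [0.01, 0.151, -0.988]]
force: [-0.7, -0.0, -0.5]
gripper_width: 0.752
finger_force: 0.0
```

```bash
cat >> h.py <<'E'
def look(fn,view=False):
    o=st(); w=bot.get_calibration("wrist"); im=bot.get_image("wrist"); cv2.imwrite("pics/"+fn+"r.png",im)
    cv2.imwrite("pics/"+fn+".png",cv2.resize(im,None,fx=1.5,fy=1.5,interpolation=cv2.INTER_CUBIC)); return w,im
def topdiff(fn):
    im=bot.get_image("top"); cv2.imwrite("pics/"+fn+"r.png",im)
    cv2.imwrite("pics/"+fn+".png",cv2.resize(im[128:228,138:358],None,fx=3.6,fy=3.6,interpolation=cv2.INTER_CUBIC))
E
python3 - <<'E'
from h import *
w,im=look("w7")
for k,p in dict(a1=(.499,.2225,.139),a2=(.578,.2225,.151)).items(): print(k,proj(w,p)*1.5)
topdiff("top2")
E
```

```text
16.48 [0.4993 0.2296 0.2304] q [-18.  33. -21. 111.  30.  33. -58.] yaw_x 92.6 z [ 0.151  0.017 -0.988] F [-0.7 -0.  -0.5] M [-0.02  0.08  0.01] w 66.2 0.0
a1 [345.40289769 315.20582369]
a2 [501.53004803 321.46952612]
```

View pics/w7.png

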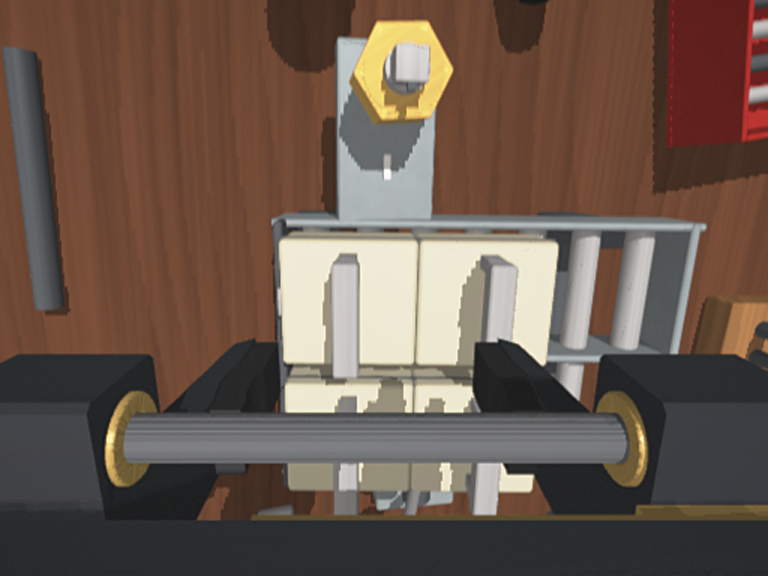

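The wrist view shows a2 rolled down to the front, with its bar centre at (345,315) exactly where predicted, and the nut unchanged. Picking it up.

Request:
carry_out(steps=[{"x": 1,"y": -7,"z": -16,"rx": -0.011,"ry": 0,"rz": 0,"jaw": -0.3},{"x": 0,"y": 0,"z": -30,"rx": 0,"ry": 0,"rz": 0,"jaw": -0.3},{"x": 0,"y": 0,"z": -30,"rx": 0,"ry": 0,"rz": 0,"jaw": -0.3},{"x": 0,"y": 0,"z": -24,"rx": 0,"ry": 0,"rz": 0,"jaw": -0.3},{"x": 0,"y": 0,"z": -6,"rx": 0,"ry": 0,"rz": 0,"jaw": -0.3},{"x": 0,"y": 0,"z": 0,"rx": 0,"ry": 0,"rz": 0,"jaw": 1},{"x": 0,"y": 0,"z": 0,"rx": 0,"ry": 0,"rz": 0,"jaw": 1},{"x": 0,"y": 0,"z": 0,"rx": 0,"ry": 0,"rz": 0,"jaw": 1}], force=50)

```text
t: 17.25
tool_pos: [0.502, 0.2141, 0.1251]
eef_rot: [[-0.034, 0.988, 0.151], [0.999, 0.035, -0.002], [-0.007, 0.151, -0.988]]
force: [0.6, 0.5, -0.2]
gripper_width: 0.445
finger_force: 0.0
```

Request:
carry_out(steps=[{"x": 0,"y": 0,"z": 0,"rx": 0,"ry": 0,"rz": 0,"jaw": 1},{"x": 0,"y": 0,"z": 0,"rx": 0,"ry": 0,"rz": 0,"jaw": 1},{"x": 0,"y": 0,"z": 0,"rx": 0,"ry": 0,"rz": 0,"jaw": 1},{"x": 0,"y": 0,"z": 0,"rx": 0,"ry": 0,"rz": 0,"jaw": 1},{"x": 0,"y": 0,"z": 0,"rx": 0,"ry": 0,"rz": 0,"jaw": 1},{"x": 0,"y": 0,"z": 0,"rx": 0,"ry": 0,"rz": 0,"jaw": 1}])

```text
t: 17.75
tool_pos: [0.5009, 0.2143, 0.1242]
eef_rot: [[-0.035, 0.988, 0.15], [0.999, 0.036, -0.002], [-0.008, 0.149, -0.989]]
force: [-1.1, -0.3, 5.4]
gripper_width: 0.147
finger_force: 50.0
```

```bash
python3 -c "
from h import *
st()"
```

```text
17.75 [0.5009 0.2143 0.1242] q [-25.  43.  -9. 117.  40.  17. -68.] yaw_x 92.0 z [ 0.15  -0.002 -0.989] F [-1.1 -0.3  5.4] M [-0.13  0.33 -0.05] w 12.9 50.00028468668461
```

Request:
carry_out(steps=[{"x": -2,"y": 0,"z": 13,"rx": 0,"ry": 0,"rz": 0,"jaw": 1},{"x": -4,"y": 0,"z": 26,"rx": 0,"ry": 0,"rz": 0,"jaw": 1},{"x": -5,"y": 0,"z": 34,"rx": 0,"ry": 0,"rz": 0,"jaw": 1},{"x": -5,"y": 0,"z": 34,"rx": 0,"ry": 0,"rz": 0,"jaw": 1},{"x": 0,"y": 0,"z": 8,"rx": 0.0,"ry": 0.05,"rz": 0,"jaw": 1},{"x": 0,"y": 0,"z": 0,"rx": 0.0,"ry": 0.05,"rz": 0,"jaw": 1},{"x": 0,"y": 0,"z": 0,"rx": 0.002,"ry": 0.05,"rz": 0,"jaw": 1}])

```text
t: 18.33
tool_pos: [0.4849, 0.2142, 0.2397]
eef_rot: [[-0.036, 0.999, -0.001], [0.999, 0.036, 0.0], [0.0, -0.001, -1.0]]
force: [0.7, -0.2, -4.1]
gripper_width: 0.144
finger_force: 50.0
```

Request:
carry_out(steps=[{"x": 6,"y": -18,"z": 0,"rx": 0,"ry": 0,"rz": -0.005,"jaw": 1},{"x": 7,"y": -30,"z": 0,"rx": 0,"ry": 0,"rz": -0.005,"jaw": 1},{"x": 7,"y": -34,"z": 0,"rx": 0,"ry": 0,"rz": -0.005,"jaw": 1},{"x": 7,"y": -34,"z": 0,"rx": 0,"ry": 0,"rz": -0.005,"jaw": 1},{"x": 7,"y": -34,"z": 0,"rx": 0,"ry": 0,"rz": -0.005,"jaw": 1},{"x": 7,"y": -34,"z": 0,"rx": 0,"ry": 0,"rz": -0.005,"jaw": 1},{"x": 7,"y": -34,"z": 0,"rx": 0,"ry": 0,"rz": -0.005,"jaw": 1},{"x": 7,"y": -34,"z": -5,"rx": 0,"ry": 0,"rz": 0,"jaw": 1}])

```text
t: 19.0
tool_pos: [0.5401, -0.0397, 0.2337]
eef_rot: [[-0.001, 1.0, -0.0], [1.0, 0.001, -0.001], [-0.001, -0.0, -1.0]]
force: [0.8, 1.0, -3.3]
gripper_width: 0.146
finger_force: 50.0
```

Request:
carry_out(steps=[{"x": 8,"y": -34,"z": -8,"rx": 0,"ry": 0,"rz": 0,"jaw": 1},{"x": 8,"y": -34,"z": -8,"rx": 0,"ry": 0,"rz": 0,"jaw": 1},{"x": 8,"y": -34,"z": -8,"rx": 0,"ry": 0,"rz": 0,"jaw": 1},{"x": 8,"y": -34,"z": -8,"rx": 0,"ry": 0,"rz": 0,"jaw": 1},{"x": 8,"y": -34,"z": -8,"rx": 0,"ry": 0,"rz": 0,"jaw": 1},{"x": 8,"y": -34,"z": -8,"rx": 0,"ry": 0,"rz": 0,"jaw": 1},{"x": 8,"y": -34,"z": -8,"rx": 0,"ry": 0,"rz": 0,"jaw": 1},{"x": 7,"y": -30,"z": -6,"rx": 0,"ry": 0,"rz": 0,"jaw": 1}])

```text
t: 19.67
tool_pos: [0.6018, -0.3087, 0.1698]
eef_rot: [[0.0, 1.0, -0.003], [1.0, -0.0, -0.001], [-0.001, -0.003, -1.0]]
force: [0.3, -0.1, -3.6]
gripper_width: 0.152
finger_force: 50.0
```

Request:
carry_out(steps=[{"x": 0,"y": -10,"z": 0,"rx": 0,"ry": 0,"rz": 0,"jaw": 1},{"x": 0,"y": 0,"z": 0,"rx": 0,"ry": 0,"rz": 0,"jaw": 1},{"x": 0,"y": 0,"z": 0,"rx": 0,"ry": 0,"rz": 0,"jaw": 1},{"x": 0,"y": 0,"z": 0,"rx": 0,"ry": 0,"rz": 0,"jaw": 1}])

```text
t: 20.0
tool_pos: [0.6031, -0.3129, 0.1717]
eef_rot: [[-0.004, 1.0, -0.001], [1.0, 0.004, 0.002], [0.002, -0.001, -1.0]]
force: [-0.0, 1.2, -4.3]
gripper_width: 0.15
finger_force: 50.0
```

```bash
python3 -c "
from h import *
look('w8')"
```

```text
20.0 [ 0.6031 -0.3129  0.1717] q [ 38.  51. -29.  83.  27.  53.   2.] yaw_x 90.2 z [-0.001  0.002 -1.   ] F [-0.   1.2 -4.3] M [-0.03 -0.08  0.02] w 13.2 49.99769411981106
```

View pics/w8.png

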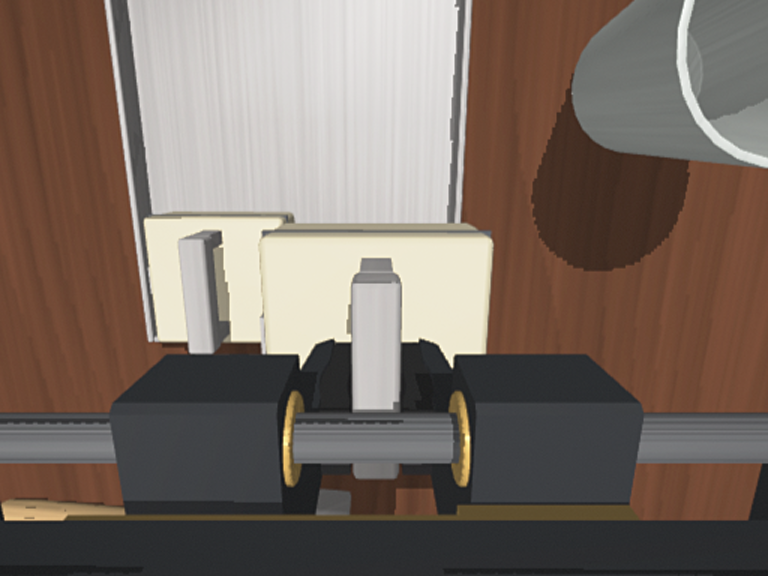

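The wrist view shows case 1 standing flat inside the tray at left (147–290, 215–343), with case 2 held beside it and a clear gap. Lowering.

Request:
carry_out(steps=[{"x": 0,"y": -2,"z": -25,"rx": 0,"ry": 0,"rz": 0,"jaw": 1},{"x": 0,"y": 0,"z": -30,"rx": 0,"ry": 0,"rz": 0,"jaw": 1},{"x": 0,"y": 0,"z": -25,"rx": 0,"ry": 0,"rz": 0,"jaw": 1},{"x": 0,"y": 0,"z": -18,"rx": 0,"ry": 0,"rz": 0,"jaw": 1},{"x": 0,"y": 0,"z": -5,"rx": 0,"ry": 0,"rz": 0,"jaw": 1},{"x": 0,"y": 0,"z": -2,"rx": 0,"ry": 0,"rz": 0,"jaw": 1},{"x": 0,"y": 0,"z": -1,"rx": 0,"ry": 0,"rz": 0,"jaw": 1},{"x": 0,"y": 0,"z": -1,"rx": 0,"ry": 0,"rz": 0,"jaw": 1}])

```text
t: 20.72
tool_pos: [0.6044, -0.3174, 0.0665]
eef_rot: [[-0.002, 1.0, 0.003], [1.0, 0.002, -0.001], [-0.001, 0.003, -1.0]]
force: [-0.7, 1.3, -2.4]
gripper_width: 0.148
finger_force: 50.0
```

Request:
carry_out(steps=[{"x": 0,"y": 0,"z": -1,"rx": 0,"ry": 0,"rz": 0,"jaw": 1},{"x": 0,"y": 0,"z": 0,"rx": 0,"ry": 0,"rz": 0,"jaw": 1},{"x": 0,"y": 0,"z": 0,"rx": 0,"ry": 0,"rz": 0,"jaw": 1}])

```text
t: 20.97
tool_pos: [0.6034, -0.318, 0.0645]
eef_rot: [[-0.001, 1.0, 0.001], [1.0, 0.001, -0.001], [-0.001, 0.001, -1.0]]
force: [-0.6, -0.5, -2.4]
gripper_width: 0.147
finger_force: 50.0
```

Request:
carry_out(steps=[{"x": 0,"y": 1,"z": -1,"rx": 0,"ry": 0,"rz": 0,"jaw": 1},{"x": 0,"y": 0,"z": -1,"rx": 0,"ry": 0,"rz": 0,"jaw": 1},{"x": 0,"y": 0,"z": 0,"rx": 0,"ry": 0,"rz": 0,"jaw": 1}])

```text
t: 21.22
tool_pos: [0.6033, -0.3167, 0.0629]
eef_rot: [[-0.001, 1.0, 0.0], [1.0, 0.001, -0.001], [-0.001, 0.0, -1.0]]
force: [-1.8, 0.4, 4.3]
gripper_width: 0.144
finger_force: 50.0
```

Request:
carry_out(steps=[{"x": 0,"y": 0,"z": 0,"rx": 0,"ry": 0,"rz": 0,"jaw": 0.3},{"x": 0,"y": 0,"z": 0,"rx": 0,"ry": 0,"rz": 0,"jaw": -0.3},{"x": 0,"y": 0,"z": 0,"rx": 0,"ry": 0,"rz": 0,"jaw": -0.3},{"x": 0,"y": 0,"z": 0,"rx": 0,"ry": 0,"rz": 0,"jaw": -0.3},{"x": 0,"y": 0,"z": 20,"rx": 0,"ry": 0,"rz": 0,"jaw": -0.3},{"x": 0,"y": 0,"z": 35,"rx": 0,"ry": 0,"rz": 0,"jaw": -0.3},{"x": 0,"y": 0,"z": 40,"rx": 0,"ry": 0,"rz": 0,"jaw": -0.3},{"x": 0,"y": 0,"z": 40,"rx": 0,"ry": 0,"rz": 0,"jaw": -0.3}])

```text
t: 21.88
tool_pos: [0.6025, -0.3165, 0.1975]
eef_rot: [[-0.001, 1.0, -0.002], [1.0, 0.001, 0.001], [0.001, -0.002, -1.0]]
force: [1.0, -0.5, 0.2]
gripper_width: 0.645
finger_force: 0.0
```

Request:
carry_out(steps=[{"x": -7,"y": 36,"z": 4,"rx": 0,"ry": 0,"rz": 0.002,"jaw": -0.3},{"x": -7,"y": 36,"z": 4,"rx": 0,"ry": 0,"rz": 0.002,"jaw": -0.3},{"x": -7,"y": 36,"z": 4,"rx": 0,"ry": 0,"rz": 0.002,"jaw": -0.3},{"x": -7,"y": 36,"z": 4,"rx": 0,"ry": 0,"rz": 0.002,"jaw": -0.3},{"x": -7,"y": 36,"z": 4,"rx": 0,"ry": 0,"rz": 0.002,"jaw": -0.3},{"x": -7,"y": 36,"z": 4,"rx": 0,"ry": 0,"rz": 0.002,"jaw": -0.3},{"x": -7,"y": 36,"z": 4,"rx": 0,"ry": 0,"rz": 0.002,"jaw": -0.3},{"x": -7,"y": 36,"z": 4,"rx": 0,"ry": 0,"rz": 0.002,"jaw": -0.3}])

```text
t: 22.55
tool_pos: [0.5466, -0.0271, 0.2291]
eef_rot: [[-0.017, 1.0, 0.0], [1.0, 0.017, -0.0], [-0.0, 0.0, -1.0]]
force: [0.2, 0.7, -0.8]
gripper_width: 0.648
finger_force: 0.0
```

Request:
carry_out(steps=[{"x": -7,"y": 36,"z": 0,"rx": 0.001,"ry": -0.05,"rz": 0.003,"jaw": -0.3},{"x": -7,"y": 36,"z": 0,"rx": 0.001,"ry": -0.05,"rz": 0.003,"jaw": -0.3},{"x": -7,"y": 36,"z": 0,"rx": 0.001,"ry": -0.05,"rz": 0.003,"jaw": -0.3},{"x": -7,"y": 36,"z": 0,"rx": 0,"ry": 0,"rz": 0.003,"jaw": -0.3},{"x": -7,"y": 36,"z": 0,"rx": 0,"ry": 0,"rz": 0.003,"jaw": -0.3},{"x": -7,"y": 36,"z": 0,"rx": 0,"ry": 0,"rz": 0.003,"jaw": -0.3},{"x": -5,"y": 24,"z": 0,"rx": 0,"ry": 0,"rz": 0,"jaw": -0.3},{"x": 0,"y": 10,"z": 0,"rx": 0,"ry": 0,"rz": 0,"jaw": -0.3}])

```text
t: 23.22
tool_pos: [0.4984, 0.2269, 0.2292]
eef_rot: [[-0.042, 0.988, 0.15], [0.999, 0.041, 0.009], [0.003, 0.15, -0.989]]
force: [-0.2, 0.4, 0.1]
gripper_width: 0.649
finger_force: 0.0
```

Request:
carry_out(steps=[{"x": 0,"y": 0,"z": 0,"rx": 0,"ry": 0,"rz": 0,"jaw": -0.3},{"x": 0,"y": 0,"z": 0,"rx": 0,"ry": 0,"rz": 0,"jaw": -0.3},{"x": 0,"y": 0,"z": 0,"rx": 0,"ry": 0,"rz": 0,"jaw": -0.3}])

```text
t: 23.47
tool_pos: [0.5006, 0.2184, 0.2285]
eef_rot: [[-0.031, 0.988, 0.149], [0.999, 0.032, 0.002], [-0.003, 0.149, -0.989]]
force: [-0.7, 0.3, 0.5]
gripper_width: 0.651
finger_force: 0.0
```

```bash
cat >> h.py <<'E'
def bar(w,im,p,z=.139):
    # refine: warp lid area to a plane at bar-top height around p, find grey (low saturation, vs cream) bar
    g=np.arange(-.045,.0451,.0005);X,Y=np.meshgrid(g,g)
    uv=np.array([proj(w,[p[0]+a,p[1]+b,z]) for a,b in zip(X.ravel(),Y.ravel())]).astype(np.float32).reshape(X.shape+(2,))
    wi=cv2.remap(im,uv[...,0],uv[...,1],cv2.INTER_LINEAR); h=cv2.cvtColor(wi,cv2.COLOR_BGR2HSV)
    m=((h[...,1]<18)&(h[...,2]>110)).astype(np.uint8); m=cv2.morphologyEx(m,cv2.MORPH_OPEN,np.ones((9,9)))
    n,l,s,c=cv2.connectedComponentsWithStats(m); k=1+np.argmax(s[1:,4]); x0,y0,ww,hh,_=s[k]
    print("bar x",p[0]+g[x0],p[0]+g[min(x0+ww,180)],"y",p[1]+g[y0],p[1]+g[min(y0+hh,180)],"ctr",(np.array(p)+[g[int(c[k][0])],g[int(c[k][1])]]).round(4),"size",ww/2,hh/2)
E
python3 - <<'E'
from h import *
w=bot.get_calibration
import types
# sanity on w7 impossible (pose gone); measure now
W,im=look("w9"); bar(W,im,(.499,.2225)); print(proj(W,[.499,.2225,.139])*1.5)
topdiff("top3")
E
```

```text
23.47 [0.5006 0.2184 0.2285] q [-18.  33. -21. 112.  30.  33. -58.] yaw_x 91.8 z [ 0.149  0.002 -0.989] F [-0.7  0.3  0.5] M [-0.06  0.11  0.  ] w 57.3 0.0
bar x 0.49150000000000005 0.5065000000000001 y 0.1885 0.25400000000000006 ctr [0.4985 0.2205] size 15.0 65.5
[343.85481992 292.93694467]
```

The bar measures 15 x 65 mm with its centre at (0.4985, 0.221), which fits the given sizes. Picking the third case of the left lane.

Request:
carry_out(steps=[{"x": 0,"y": 2,"z": -16,"rx": 0,"ry": 0,"rz": 0.003,"jaw": -0.3},{"x": 0,"y": 0,"z": -30,"rx": 0,"ry": 0,"rz": 0,"jaw": -0.3},{"x": 0,"y": 0,"z": -30,"rx": 0,"ry": 0,"rz": 0,"jaw": -0.3},{"x": 0,"y": 0,"z": -22,"rx": 0,"ry": 0,"rz": 0,"jaw": -0.3},{"x": 0,"y": 0,"z": -6,"rx": 0,"ry": 0,"rz": 0,"jaw": -0.3},{"x": 0,"y": 0,"z": 0,"rx": 0,"ry": 0,"rz": 0,"jaw": 1},{"x": 0,"y": 0,"z": 0,"rx": 0,"ry": 0,"rz": 0,"jaw": 1},{"x": 0,"y": 0,"z": 0,"rx": 0,"ry": 0,"rz": 0,"jaw": 1}], force=50)

```text
t: 24.23
tool_pos: [0.5011, 0.2233, 0.1261]
eef_rot: [[-0.037, 0.988, 0.151], [0.999, 0.036, 0.006], [0.001, 0.151, -0.988]]
force: [0.6, -0.3, 0.4]
gripper_width: 0.446
finger_force: 0.0
```

Request:
carry_out(steps=[{"x": 0,"y": 0,"z": 0,"rx": 0,"ry": 0,"rz": 0,"jaw": 1},{"x": 0,"y": 0,"z": 0,"rx": 0,"ry": 0,"rz": 0,"jaw": 1},{"x": 0,"y": 0,"z": 0,"rx": 0,"ry": 0,"rz": 0,"jaw": 1},{"x": 0,"y": 0,"z": 0,"rx": 0,"ry": 0,"rz": 0,"jaw": 1},{"x": 0,"y": 0,"z": 0,"rx": 0,"ry": 0,"rz": 0,"jaw": 1},{"x": 0,"y": 0,"z": 0,"rx": 0,"ry": 0,"rz": 0,"jaw": 1}])

```text
t: 24.73
tool_pos: [0.5001, 0.2234, 0.1252]
eef_rot: [[-0.038, 0.988, 0.15], [0.999, 0.038, 0.005], [-0.0, 0.15, -0.989]]
force: [-1.5, -0.3, 5.6]
gripper_width: 0.15
finger_force: 50.0
```

```bash
python3 -c "
from h import *
st()"
```

```text
24.73 [0.5001 0.2234 0.1252] q [-25.  43. -10. 117.  40.  17. -68.] yaw_x 92.2 z [ 0.15   0.005 -0.989] F [-1.5 -0.3  5.6] M [-0.2   0.12 -0.01] w 13.2 49.98956635594368
```

Request:
carry_out(steps=[{"x": -2,"y": 0,"z": 13,"rx": 0,"ry": 0,"rz": 0,"jaw": 1},{"x": -4,"y": 0,"z": 26,"rx": 0,"ry": 0,"rz": 0,"jaw": 1},{"x": -5,"y": 0,"z": 34,"rx": 0,"ry": 0,"rz": 0,"jaw": 1},{"x": -5,"y": 0,"z": 34,"rx": 0,"ry": 0,"rz": 0,"jaw": 1},{"x": 0,"y": 0,"z": 8,"rx": -0.002,"ry": 0.05,"rz": 0,"jaw": 1},{"x": 0,"y": 0,"z": 0,"rx": -0.002,"ry": 0.05,"rz": 0,"jaw": 1},{"x": 0,"y": 0,"z": 0,"rx": -0.001,"ry": 0.05,"rz": 0,"jaw": 1}])

```text
t: 25.32
tool_pos: [0.4837, 0.223, 0.2405]
eef_rot: [[-0.039, 0.999, -0.002], [0.999, 0.039, 0.0], [0.0, -0.002, -1.0]]
force: [-0.5, -0.1, -3.3]
gripper_width: 0.15
finger_force: 50.0
```

Request:
carry_out(steps=[{"x": 1,"y": -18,"z": 0,"rx": 0,"ry": 0,"rz": -0.005,"jaw": 1},{"x": 1,"y": -30,"z": 0,"rx": 0,"ry": 0,"rz": -0.005,"jaw": 1},{"x": 1,"y": -34,"z": 0,"rx": 0,"ry": 0,"rz": -0.005,"jaw": 1},{"x": 2,"y": -34,"z": 0,"rx": 0,"ry": 0,"rz": -0.005,"jaw": 1},{"x": 2,"y": -34,"z": 0,"rx": 0,"ry": 0,"rz": -0.005,"jaw": 1},{"x": 2,"y": -34,"z": 0,"rx": 0,"ry": 0,"rz": -0.005,"jaw": 1},{"x": 2,"y": -34,"z": -4,"rx": 0,"ry": 0,"rz": -0.005,"jaw": 1},{"x": 2,"y": -34,"z": -9,"rx": 0,"ry": 0,"rz": -0.003,"jaw": 1}])

```text
t: 25.98
tool_pos: [0.4969, -0.0305, 0.2267]
eef_rot: [[0.0, 1.0, 0.0], [1.0, -0.0, -0.0], [-0.0, 0.0, -1.0]]
force: [0.0, -0.2, -4.1]
gripper_width: 0.147
finger_force: 50.0
```

Request:
carry_out(steps=[{"x": 2,"y": -34,"z": -10,"rx": 0,"ry": 0,"rz": 0,"jaw": 1},{"x": 2,"y": -34,"z": -10,"rx": 0,"ry": 0,"rz": 0,"jaw": 1},{"x": 2,"y": -34,"z": -10,"rx": 0,"ry": 0,"rz": 0,"jaw": 1},{"x": 2,"y": -34,"z": -10,"rx": 0,"ry": 0,"rz": 0,"jaw": 1},{"x": 2,"y": -34,"z": -10,"rx": 0,"ry": 0,"rz": 0,"jaw": 1},{"x": 2,"y": -16,"z": 0,"rx": 0,"ry": 0,"rz": 0,"jaw": 1},{"x": 0,"y": -4,"z": 0,"rx": 0,"ry": 0,"rz": 0,"jaw": 1},{"x": 0,"y": 0,"z": 0,"rx": 0,"ry": 0,"rz": 0,"jaw": 1}])

```text
t: 26.65
tool_pos: [0.5081, -0.2203, 0.1758]
eef_rot: [[0.003, 1.0, -0.002], [1.0, -0.003, 0.0], [0.0, -0.002, -1.0]]
force: [0.3, 0.7, -3.9]
gripper_width: 0.149
finger_force: 50.0
```

Request:
carry_out(steps=[{"x": 0,"y": 0,"z": 0,"rx": 0,"ry": 0,"rz": 0,"jaw": 1},{"x": 0,"y": 0,"z": 0,"rx": 0,"ry": 0,"rz": 0,"jaw": 1},{"x": 0,"y": 0,"z": 0,"rx": 0,"ry": 0,"rz": 0,"jaw": 1}])

```text
t: 26.9
tool_pos: [0.5093, -0.2167, 0.177]
eef_rot: [[-0.003, 1.0, 0.0], [1.0, 0.003, 0.001], [0.001, 0.0, -1.0]]
force: [0.8, 0.7, -3.8]
gripper_width: 0.151
finger_force: 50.0
```

```bash
python3 -c "
from h import *
look('w10')"
```

```text
26.9 [ 0.5093 -0.2167  0.177 ] q [ 35.  42. -28. 106.  29.  40. -10.] yaw_x 90.2 z [ 0.     0.001 -1.   ] F [ 0.8  0.7 -3.8] M [-0.01 -0.11 -0.01] w 13.3 49.99136231839657
```

Request:
carry_out(steps=[{"x": 0,"y": -1,"z": -28,"rx": 0,"ry": 0,"rz": 0,"jaw": 1},{"x": 0,"y": 0,"z": -32,"rx": 0,"ry": 0,"rz": 0,"jaw": 1},{"x": 0,"y": 0,"z": -26,"rx": 0,"ry": 0,"rz": 0,"jaw": 1},{"x": 0,"y": 0,"z": -18,"rx": 0,"ry": 0,"rz": 0,"jaw": 1},{"x": 0,"y": 0,"z": -6,"rx": 0,"ry": 0,"rz": 0,"jaw": 1},{"x": 0,"y": 0,"z": -2,"rx": 0,"ry": 0,"rz": 0,"jaw": 1},{"x": 0,"y": 0,"z": 0,"rx": 0,"ry": 0,"rz": 0,"jaw": 1},{"x": 0,"y": 0,"z": 0,"rx": 0,"ry": 0,"rz": 0,"jaw": 1}])

```text
t: 27.62
tool_pos: [0.5105, -0.2198, 0.066]
eef_rot: [[-0.001, 1.0, 0.003], [1.0, 0.001, -0.001], [-0.001, 0.003, -1.0]]
force: [0.3, -0.8, -2.6]
gripper_width: 0.147
finger_force: 50.0
```

Request:
carry_out(steps=[{"x": 0,"y": 0,"z": -1,"rx": 0,"ry": 0,"rz": 0,"jaw": 1},{"x": 0,"y": 0,"z": -1,"rx": 0,"ry": 0,"rz": 0,"jaw": 1},{"x": 0,"y": 0,"z": 0,"rx": 0,"ry": 0,"rz": 0,"jaw": 1}])

```text
t: 27.87
tool_pos: [0.5101, -0.2202, 0.0639]
eef_rot: [[0.0, 1.0, 0.002], [1.0, -0.0, -0.001], [-0.001, 0.002, -1.0]]
force: [-0.6, -0.6, 3.5]
gripper_width: 0.15
finger_force: 50.0
```

Request:
carry_out(steps=[{"x": 0,"y": 0,"z": 0,"rx": 0,"ry": 0,"rz": 0,"jaw": 0.3},{"x": 0,"y": 0,"z": 0,"rx": 0,"ry": 0,"rz": 0,"jaw": -0.3},{"x": 0,"y": 0,"z": 0,"rx": 0,"ry": 0,"rz": 0,"jaw": -0.3},{"x": 0,"y": 0,"z": 0,"rx": 0,"ry": 0,"rz": 0,"jaw": -0.3},{"x": 0,"y": 0,"z": 20,"rx": 0,"ry": 0,"rz": 0,"jaw": -0.3},{"x": 0,"y": 0,"z": 35,"rx": 0,"ry": 0,"rz": 0,"jaw": -0.3},{"x": 0,"y": 0,"z": 40,"rx": 0,"ry": 0,"rz": 0,"jaw": -0.3},{"x": 0,"y": 0,"z": 40,"rx": 0,"ry": 0,"rz": 0,"jaw": -0.3}])

```text
t: 28.53
tool_pos: [0.5083, -0.2194, 0.1988]
eef_rot: [[-0.001, 1.0, -0.002], [1.0, 0.001, 0.001], [0.001, -0.002, -1.0]]
force: [0.9, 0.4, -0.9]
gripper_width: 0.652
finger_force: 0.0
```

Request:
carry_out(steps=[{"x": -1,"y": 36,"z": 6,"rx": 0,"ry": 0,"rz": 0.003,"jaw": -0.3},{"x": -1,"y": 36,"z": 6,"rx": 0,"ry": 0,"rz": 0.003,"jaw": -0.3},{"x": -1,"y": 36,"z": 6,"rx": 0,"ry": 0,"rz": 0.003,"jaw": -0.3},{"x": -1,"y": 36,"z": 6,"rx": 0,"ry": 0,"rz": 0.003,"jaw": -0.3},{"x": -1,"y": 36,"z": 6,"rx": 0.002,"ry": -0.05,"rz": 0.003,"jaw": -0.3},{"x": -1,"y": 36,"z": 0,"rx": 0.002,"ry": -0.05,"rz": 0.003,"jaw": -0.3},{"x": -1,"y": 36,"z": 0,"rx": 0.002,"ry": -0.05,"rz": 0.005,"jaw": -0.3},{"x": 0,"y": 36,"z": 0,"rx": 0,"ry": 0,"rz": 0.005,"jaw": -0.3}])

```text
t: 29.2
tool_pos: [0.4995, 0.0693, 0.2277]
eef_rot: [[-0.029, 0.988, 0.149], [1.0, 0.029, 0.007], [0.003, 0.149, -0.989]]
force: [-0.1, -0.3, 0.1]
gripper_width: 0.651
finger_force: 0.0
```

Request:
carry_out(steps=[{"x": 0,"y": 36,"z": 0,"rx": 0,"ry": 0,"rz": 0.005,"jaw": -0.3},{"x": 0,"y": 21,"z": 0,"rx": 0,"ry": 0,"rz": 0,"jaw": -0.3},{"x": 0,"y": 8,"z": 0,"rx": 0,"ry": 0,"rz": 0,"jaw": -0.3},{"x": 0,"y": 0,"z": 0,"rx": 0,"ry": 0,"rz": 0,"jaw": -0.3},{"x": 0,"y": 0,"z": 0,"rx": 0,"ry": 0,"rz": 0,"jaw": -0.3},{"x": 0,"y": 0,"z": 0,"rx": 0,"ry": 0,"rz": 0,"jaw": -0.3},{"x": 0,"y": 0,"z": 0,"rx": 0,"ry": 0,"rz": 0,"jaw": -0.3}])

```text
t: 29.78
tool_pos: [0.5021, 0.1307, 0.2275]
eef_rot: [[-0.03, 0.988, 0.148], [1.0, 0.029, 0.006], [0.002, 0.149, -0.989]]
force: [0.8, -1.1, -0.2]
gripper_width: 0.651
finger_force: 0.0
```

```bash
python3 - <<'E'
from h import *
W,im=look("w11"); bar(W,im,(.502,.1335)); print(proj(W,[.502,.1335,.139])*1.5)
topdiff("top4")
E
```

```text
29.78 [0.5021 0.1307 0.2275] q [ -7.  32. -22. 117.  31.  29. -50.] yaw_x 91.7 z [ 0.148  0.006 -0.989] F [ 0.8 -1.1 -0.2] M [-0.04  0.08  0.02] w 57.3 0.0
bar x 0.49450000000000005 0.5095000000000001 y 0.10050000000000002 0.1660000000000001 ctr [0.5015 0.132 ] size 15.0 65.5
[347.0968115 296.6582557]
```

View pics/w11.png

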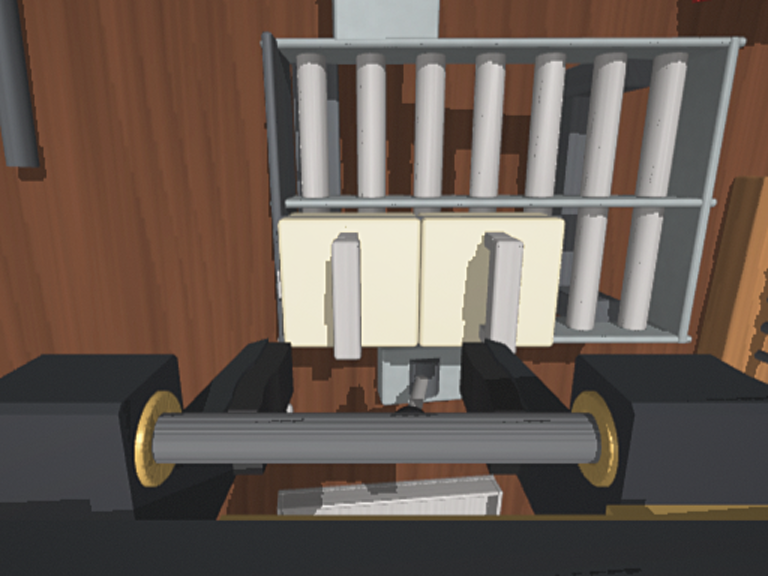

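The wrist view shows the left lane empty, with b1's bar centred at (346,297) and b2 behind it at (505,292). The lever is untouched. Picking b1.

Request:
carry_out(steps=[{"x": 1,"y": 2,"z": -16,"rx": 0,"ry": 0,"rz": 0.005,"jaw": -0.3},{"x": 0,"y": 0,"z": -30,"rx": 0,"ry": 0,"rz": 0,"jaw": -0.3},{"x": 0,"y": 0,"z": -30,"rx": 0,"ry": 0,"rz": 0,"jaw": -0.3},{"x": 0,"y": 0,"z": -21,"rx": 0,"ry": 0,"rz": 0,"jaw": -0.3},{"x": 0,"y": 0,"z": -6,"rx": 0,"ry": 0,"rz": 0,"jaw": -0.3},{"x": 0,"y": 0,"z": 0,"rx": 0,"ry": 0,"rz": 0,"jaw": 1},{"x": 0,"y": 0,"z": 0,"rx": 0,"ry": 0,"rz": 0,"jaw": 1},{"x": 0,"y": 0,"z": 0,"rx": 0,"ry": 0,"rz": 0,"jaw": 1}], force=50)

```text
t: 30.55
tool_pos: [0.5039, 0.1353, 0.126]
eef_rot: [[-0.038, 0.988, 0.151], [0.999, 0.037, 0.01], [0.004, 0.151, -0.988]]
force: [-0.2, -0.9, -0.2]
gripper_width: 0.449
finger_force: 0.0
```

Request:
carry_out(steps=[{"x": 0,"y": 0,"z": 0,"rx": 0,"ry": 0,"rz": 0,"jaw": 1},{"x": 0,"y": 0,"z": 0,"rx": 0,"ry": 0,"rz": 0,"jaw": 1},{"x": 0,"y": 0,"z": 0,"rx": 0,"ry": 0,"rz": 0,"jaw": 1},{"x": 0,"y": 0,"z": 0,"rx": 0,"ry": 0,"rz": 0,"jaw": 1},{"x": 0,"y": 0,"z": 0,"rx": 0,"ry": 0,"rz": 0,"jaw": 1},{"x": 0,"y": 0,"z": 0,"rx": 0,"ry": 0,"rz": 0,"jaw": 1}])

```text
t: 31.05
tool_pos: [0.503, 0.1352, 0.1252]
eef_rot: [[-0.038, 0.988, 0.149], [0.999, 0.037, 0.009], [0.003, 0.15, -0.989]]
force: [-1.9, 0.3, 5.6]
gripper_width: 0.149
finger_force: 50.0
```

```bash
python3 -c "
from h import *
st()"
```

```text
31.05 [0.503  0.1352 0.1252] q [-17.  42.  -7. 122.  42.  12. -61.] yaw_x 92.2 z [ 0.149  0.009 -0.989] F [-1.9  0.3  5.6] M [-0.06  0.28 -0.03] w 13.2 49.99961592257023
```

Request:
carry_out(steps=[{"x": -2,"y": 0,"z": 13,"rx": 0,"ry": 0,"rz": 0,"jaw": 1},{"x": -4,"y": 0,"z": 26,"rx": 0,"ry": 0,"rz": 0,"jaw": 1},{"x": -5,"y": 0,"z": 34,"rx": 0,"ry": 0,"rz": 0,"jaw": 1},{"x": -5,"y": 0,"z": 34,"rx": 0,"ry": 0,"rz": 0,"jaw": 1},{"x": 0,"y": 0,"z": 8,"rx": -0.003,"ry": 0.05,"rz": 0,"jaw": 1},{"x": 0,"y": 0,"z": 0,"rx": -0.003,"ry": 0.05,"rz": 0,"jaw": 1},{"x": 0,"y": 0,"z": 0,"rx": -0.003,"ry": 0.05,"rz": 0,"jaw": 1}])

```text
t: 31.63
tool_pos: [0.4867, 0.1348, 0.2405]
eef_rot: [[-0.038, 0.999, -0.002], [0.999, 0.038, 0.0], [0.0, -0.002, -1.0]]
force: [0.1, 0.5, -5.0]
gripper_width: 0.148
finger_force: 50.0
```

Request:
carry_out(steps=[{"x": 6,"y": -18,"z": 0,"rx": 0,"ry": 0,"rz": -0.005,"jaw": 1},{"x": 10,"y": -30,"z": 0,"rx": 0,"ry": 0,"rz": -0.005,"jaw": 1},{"x": 11,"y": -34,"z": 0,"rx": 0,"ry": 0,"rz": -0.005,"jaw": 1},{"x": 11,"y": -34,"z": 0,"rx": 0,"ry": 0,"rz": -0.005,"jaw": 1},{"x": 11,"y": -34,"z": 0,"rx": 0,"ry": 0,"rz": -0.005,"jaw": 1},{"x": 11,"y": -34,"z": 0,"rx": 0,"ry": 0,"rz": -0.005,"jaw": 1},{"x": 11,"y": -34,"z": -5,"rx": 0,"ry": 0,"rz": -0.005,"jaw": 1},{"x": 11,"y": -34,"z": -14,"rx": 0,"ry": 0,"rz": -0.003,"jaw": 1}])

```text
t: 32.3
tool_pos: [0.5698, -0.1188, 0.2212]
eef_rot: [[0.001, 1.0, 0.001], [1.0, -0.001, -0.0], [-0.0, 0.001, -1.0]]
force: [0.4, -0.9, -4.1]
gripper_width: 0.151
finger_force: 50.0
```

Request:
carry_out(steps=[{"x": 11,"y": -34,"z": -16,"rx": 0,"ry": 0,"rz": 0,"jaw": 1},{"x": 11,"y": -34,"z": -16,"rx": 0,"ry": 0,"rz": 0,"jaw": 1},{"x": 8,"y": -22,"z": -12,"rx": 0,"ry": 0,"rz": 0,"jaw": 1},{"x": 4,"y": -9,"z": 0,"rx": 0,"ry": 0,"rz": 0,"jaw": 1},{"x": 0,"y": 0,"z": 0,"rx": 0,"ry": 0,"rz": 0,"jaw": 1},{"x": 0,"y": 0,"z": 0,"rx": 0,"ry": 0,"rz": 0,"jaw": 1},{"x": 0,"y": 0,"z": 0,"rx": 0,"ry": 0,"rz": 0,"jaw": 1},{"x": 0,"y": 0,"z": 0,"rx": 0,"ry": 0,"rz": 0,"jaw": 1}])

```text
t: 32.97
tool_pos: [0.6033, -0.213, 0.1776]
eef_rot: [[-0.004, 1.0, 0.0], [1.0, 0.004, 0.002], [0.002, 0.0, -1.0]]
force: [0.2, 0.0, -4.0]
gripper_width: 0.148
finger_force: 50.0
```

```bash
python3 -c "
from h import *
look('w12')"
```

```text
32.97 [ 0.6033 -0.213   0.1776] q [ 30.  48. -29.  90.  28.  49.  -8.] yaw_x 90.2 z [ 0.     0.002 -1.   ] F [ 0.2  0.  -4. ] M [-0.   -0.09 -0.02] w 13.1 49.99569542706013
```

View pics/w12.png

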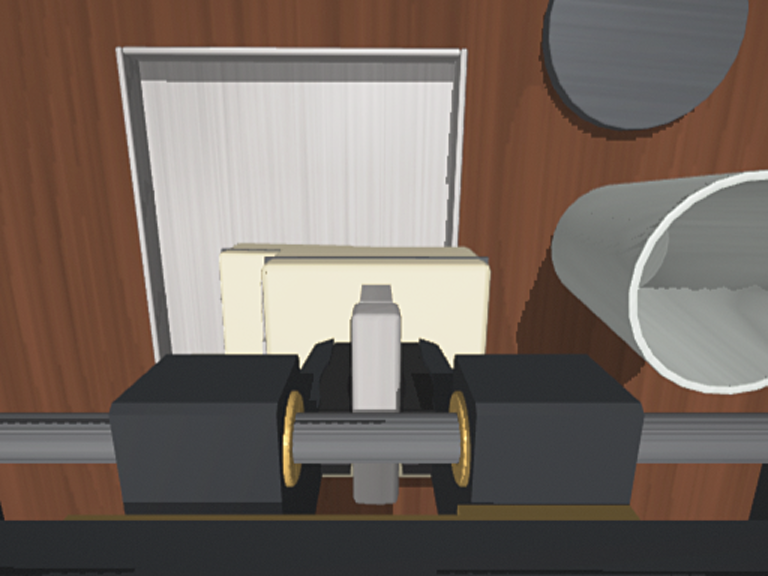

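The wrist view shows that case 3 has been knocked sideways in the tray. Its left lid edge is now at x≈222 px, where it should be near 150, so it reaches into the slot I was about to use. I'll measure where it lies.

```bash
python3 - <<'E'
from h import *
w=bot.get_calibration("wrist")
for n,p in dict(cornerL=(222,250),edgeLow=(225,352),cornerTop2=(235,245)).items(): print(n,ray(w,np.array(p)/1.5,.044).round(4))
print("tray corners",[(q,ray(w,np.array(q)/1.5,.024).round(4)) for q in((118,48),(466,48))])
im=cv2.imread("pics/w12r.png")
print(im[160:172,140:185:3].mean(2).astype(int))
E
```

```text
cornerL [ 0.5143 -0.1955  0.044 ]
edgeLow [ 0.5109 -0.2597  0.044 ]
cornerTop2 [ 0.5221 -0.1926  0.044 ]
tray corners [((118, 48), array([ 0.4584, -0.0836,  0.024 ])), ((466, 48), array([ 0.6552, -0.0831,  0.024 ]))]
[[211 210 209 210 211 203 211 212 213 206 215 212 211 213 208]
 [211 209 210 209 211 202 201 204 204 198 210 205 205 206 206]
 [211 209 211 210 211 203 165 164 164 163 176 175 175 177 186]
 [210 209 212 213 212 198 154 152 152 152 153 152 153 152 153]
 [211 208 212 206 205 172 153 154 155 154 154 154 155 154 152]
 [211 209 214 162 160 124 143 142 142 145 146 144 145 148 149]
 [210 209 213  94 112 110 112 108 108 115 116 110 105 122 122]
 [210 209 213 121 157 156 154 155 153 143 145 144 135 134 136]
 [209 209 209 187 185 182 179 176 172 170 169 168 166 165 168]
 [210 209 207 224 221 220 218 215 214 212 211 209 209 208 208]
 [209 209 215 227 226 226 227 226 226 226 226 227 220 219 216]
 [210 209 225 228 228 228 227 228 228 228 228 228 146 100 104]]
```

Case 3 is now at about (0.553, -0.232), mid-tray and still flat. The back row still has 107 mm of free depth, so this case and the last one can both go there.

Request:
carry_out(steps=[{"x": 0,"y": 20,"z": 0,"rx": 0,"ry": 0,"rz": 0,"jaw": 1},{"x": 0,"y": 30,"z": 0,"rx": 0,"ry": 0,"rz": 0,"jaw": 1},{"x": 1,"y": 24,"z": 0,"rx": 0,"ry": 0,"rz": 0,"jaw": 1},{"x": 0,"y": 10,"z": 0,"rx": 0,"ry": 0,"rz": 0,"jaw": 1},{"x": 0,"y": 0,"z": 0,"rx": 0,"ry": 0,"rz": 0,"jaw": 1},{"x": 0,"y": 0,"z": 0,"rx": 0,"ry": 0,"rz": 0,"jaw": 1},{"x": 0,"y": 0,"z": 0,"rx": 0,"ry": 0,"rz": 0,"jaw": 1},{"x": 0,"y": 0,"z": 0,"rx": 0,"ry": 0,"rz": 0,"jaw": 1}])

```text
t: 33.68
tool_pos: [0.6037, -0.1342, 0.1767]
eef_rot: [[0.003, 1.0, -0.001], [1.0, -0.003, -0.002], [-0.002, -0.001, -1.0]]
force: [1.2, -1.5, -3.8]
gripper_width: 0.146
finger_force: 50.0
```

Request:
carry_out(steps=[{"x": 0,"y": 0,"z": -28,"rx": 0,"ry": 0,"rz": 0,"jaw": 1},{"x": 0,"y": 0,"z": -30,"rx": 0,"ry": 0,"rz": 0,"jaw": 1},{"x": 0,"y": 0,"z": -20,"rx": 0,"ry": 0,"rz": 0,"jaw": 1},{"x": 0,"y": 0,"z": 0,"rx": 0,"ry": 0,"rz": 0,"jaw": 1},{"x": 0,"y": 0,"z": 0,"rx": 0,"ry": 0,"rz": 0,"jaw": 1},{"x": 0,"y": 0,"z": 0,"rx": 0,"ry": 0,"rz": 0,"jaw": 1}])

```text
t: 34.18
tool_pos: [0.6051, -0.1325, 0.1]
eef_rot: [[0.001, 1.0, 0.002], [1.0, -0.001, -0.0], [-0.0, 0.002, -1.0]]
force: [0.8, -0.4, -4.5]
gripper_width: 0.146
finger_force: 50.0
```

```bash
python3 -c "
from h import *
look('w13')"
```

```text
34.18 [ 0.6051 -0.1325  0.1   ] q [ 21.  52. -24.  97.  31.  38. -20.] yaw_x 89.9 z [ 0.002 -0.    -1.   ] F [ 0.8 -0.4 -4.5] M [ 0.01 -0.09 -0.01] w 12.9 49.99544508755207
```

Request:
carry_out(steps=[{"x": 0,"y": 1,"z": -22,"rx": 0,"ry": 0,"rz": 0,"jaw": 1},{"x": 0,"y": 0,"z": -10,"rx": 0,"ry": 0,"rz": 0,"jaw": 1},{"x": 0,"y": 0,"z": -2,"rx": 0,"ry": 0,"rz": 0,"jaw": 1},{"x": 0,"y": 0,"z": 0,"rx": 0,"ry": 0,"rz": 0,"jaw": 1},{"x": 0,"y": 0,"z": 0,"rx": 0,"ry": 0,"rz": 0,"jaw": 1},{"x": 0,"y": 0,"z": -1,"rx": 0,"ry": 0,"rz": 0,"jaw": 1},{"x": 0,"y": 0,"z": 0,"rx": 0,"ry": 0,"rz": 0,"jaw": 1}])

```text
t: 34.82
tool_pos: [0.6046, -0.1308, 0.0644]
eef_rot: [[0.0, 1.0, 0.001], [1.0, -0.0, 0.0], [0.0, 0.001, -1.0]]
force: [0.9, -0.2, -5.1]
gripper_width: 0.147
finger_force: 50.0
```

Request:
carry_out(steps=[{"x": 0,"y": 0,"z": -1,"rx": 0,"ry": 0,"rz": 0,"jaw": 1},{"x": 0,"y": 0,"z": 0,"rx": 0,"ry": 0,"rz": 0,"jaw": 1},{"x": 0,"y": 0,"z": 0,"rx": 0,"ry": 0,"rz": 0,"jaw": 1}])

```text
t: 35.07
tool_pos: [0.6045, -0.131, 0.0639]
eef_rot: [[0.0, 1.0, 0.001], [1.0, -0.0, -0.0], [-0.0, 0.001, -1.0]]
force: [-2.3, -0.8, 5.6]
gripper_width: 0.148
finger_force: 50.0
```

Request:
carry_out(steps=[{"x": 0,"y": 0,"z": 0,"rx": 0,"ry": 0,"rz": 0,"jaw": 0.3},{"x": 0,"y": 0,"z": 0,"rx": 0,"ry": 0,"rz": 0,"jaw": -0.3},{"x": 0,"y": 0,"z": 0,"rx": 0,"ry": 0,"rz": 0,"jaw": -0.3},{"x": 0,"y": 0,"z": 0,"rx": 0,"ry": 0,"rz": 0,"jaw": -0.3},{"x": 0,"y": 0,"z": 20,"rx": 0,"ry": 0,"rz": 0,"jaw": -0.3},{"x": 0,"y": 0,"z": 35,"rx": 0,"ry": 0,"rz": 0,"jaw": -0.3},{"x": 0,"y": 0,"z": 40,"rx": 0,"ry": 0,"rz": 0,"jaw": -0.3},{"x": 0,"y": 0,"z": 40,"rx": 0,"ry": 0,"rz": 0,"jaw": -0.3}])

```text
t: 35.73
tool_pos: [0.6034, -0.1305, 0.1986]
eef_rot: [[-0.0, 1.0, -0.002], [1.0, 0.0, 0.001], [0.001, -0.002, -1.0]]
force: [0.3, -0.5, 0.4]
gripper_width: 0.644
finger_force: 0.0
```

Request:
carry_out(steps=[{"x": -13,"y": 34,"z": 6,"rx": 0,"ry": 0,"rz": 0.004,"jaw": -0.3},{"x": -13,"y": 34,"z": 6,"rx": 0,"ry": 0,"rz": 0.004,"jaw": -0.3},{"x": -13,"y": 34,"z": 6,"rx": 0,"ry": 0,"rz": 0.004,"jaw": -0.3},{"x": -13,"y": 34,"z": 6,"rx": 0,"ry": 0,"rz": 0.004,"jaw": -0.3},{"x": -13,"y": 34,"z": 6,"rx": 0.002,"ry": -0.05,"rz": 0.004,"jaw": -0.3},{"x": -13,"y": 34,"z": 0,"rx": 0.002,"ry": -0.05,"rz": 0.006,"jaw": -0.3},{"x": -13,"y": 34,"z": 0,"rx": 0.002,"ry": -0.05,"rz": 0.006,"jaw": -0.3},{"x": -10,"y": 20,"z": 0,"rx": 0,"ry": 0,"rz": 0.006,"jaw": -0.3}])

```text
t: 36.4
tool_pos: [0.4999, 0.1316, 0.2282]
eef_rot: [[-0.045, 0.988, 0.15], [0.999, 0.044, 0.012], [0.005, 0.15, -0.989]]
force: [0.0, 0.3, -0.3]
gripper_width: 0.65
finger_force: 0.0
```

Request:
carry_out(steps=[{"x": 0,"y": 6,"z": 0,"rx": 0,"ry": 0,"rz": 0,"jaw": -0.3},{"x": 0,"y": 0,"z": 0,"rx": 0,"ry": 0,"rz": 0,"jaw": -0.3},{"x": 0,"y": 0,"z": 0,"rx": 0,"ry": 0,"rz": 0,"jaw": -0.3},{"x": 0,"y": 0,"z": 0,"rx": 0,"ry": 0,"rz": 0,"jaw": -0.3},{"x": 0,"y": 0,"z": 0,"rx": 0,"ry": 0,"rz": 0,"jaw": -0.3}])

```text
t: 36.82
tool_pos: [0.5039, 0.1312, 0.2275]
eef_rot: [[-0.035, 0.988, 0.149], [0.999, 0.034, 0.007], [0.002, 0.149, -0.989]]
force: [-0.5, 0.5, 0.2]
gripper_width: 0.651
finger_force: 0.0
```

```bash
python3 - <<'E'
from h import *
W,im=look("w14"); bar(W,im,(.502,.1335)); print(proj(W,[.502,.1335,.139])*1.5)
topdiff("top5")
E
```

```text
36.82 [0.5039 0.1312 0.2275] q [ -7.  32. -22. 116.  32.  29. -50.] yaw_x 92.0 z [ 0.149  0.007 -0.989] F [-0.5  0.5  0.2] M [-0.01  0.03 -0.03] w 57.3 0.0
bar x 0.47050000000000003 0.538 y 0.10050000000000002 0.1720000000000001 ctr [0.5045 0.139 ] size 67.5 71.5
[343.42302092 297.70498721]
```

```bash
python3 - <<'E'
from h import *
W=bot.get_calibration("wrist"); im=cv2.imread("pics/w14r.png"); h=cv2.cvtColor(im,cv2.COLOR_BGR2HSV)
t=cv2.imread("pics/w11r.png")[135:240,180:285]
r=cv2.matchTemplate(im[90:300,120:400],t,cv2.TM_CCOEFF_NORMED); print(cv2.minMaxLoc(r),"ref",(60,45))
for y in (.115,.125,.135,.145,.155):
    print(y,[tuple(int(v) for v in h[tuple(np.round(proj(W,[x,y,.139])[::-1]).astype(int))][1:]) for x in np.arange(.47,.541,.005)])
E
```

```text
(-0.29186955094337463, 0.9546400904655457, (154, 35), (58, 46)) ref (60, 45)
0.115 [(21, 107), (11, 247), (12, 247), (11, 247), (11, 247), (6, 207), (4, 233), (3, 230), (13, 251), (11, 247), (11, 246), (11, 246), (11, 246), (12, 247), (13, 140)]
0.125 [(47, 189), (11, 247), (11, 247), (11, 247), (9, 253), (6, 213), (3, 232), (4, 231), (10, 248), (11, 247), (12, 247), (12, 247), (11, 247), (11, 247), (3, 229)]
0.135 [(29, 245), (10, 247), (10, 247), (11, 247), (9, 253), (5, 221), (3, 234), (3, 231), (10, 247), (11, 247), (11, 247), (11, 247), (11, 247), (10, 247), (3, 235)]
0.145 [(31, 244), (10, 247), (10, 247), (11, 247), (9, 248), (2, 226), (3, 233), (4, 234), (9, 247), (10, 247), (10, 247), (10, 247), (10, 247), (10, 247), (4, 237)]
0.155 [(25, 249), (10, 247), (10, 247), (11, 247), (10, 247), (6, 230), (3, 234), (4, 234), (9, 247), (10, 247), (9, 247), (10, 247), (9, 247), (8, 247), (4, 235)]
```

b2 has rolled to the front. The template matches at 0.955, within 1 px of the prediction. Picking it up.

Request:
carry_out(steps=[{"x": -1,"y": 1,"z": -16,"rx": 0,"ry": 0,"rz": 0,"jaw": -0.3},{"x": 0,"y": 0,"z": -30,"rx": 0,"ry": 0,"rz": 0,"jaw": -0.3},{"x": 0,"y": 0,"z": -30,"rx": 0,"ry": 0,"rz": 0,"jaw": -0.3},{"x": 0,"y": 0,"z": -21,"rx": 0,"ry": 0,"rz": 0,"jaw": -0.3},{"x": 0,"y": 0,"z": -6,"rx": 0,"ry": 0,"rz": 0,"jaw": -0.3},{"x": 0,"y": 0,"z": 0,"rx": 0,"ry": 0,"rz": 0,"jaw": 1},{"x": 0,"y": 0,"z": 0,"rx": 0,"ry": 0,"rz": 0,"jaw": 1},{"x": 0,"y": 0,"z": 0,"rx": 0,"ry": 0,"rz": 0,"jaw": 1}], force=50)

```text
t: 37.58
tool_pos: [0.5029, 0.1344, 0.1259]
eef_rot: [[-0.038, 0.988, 0.151], [0.999, 0.037, 0.009], [0.004, 0.151, -0.988]]
force: [1.2, -0.2, 0.2]
gripper_width: 0.446
finger_force: 0.0
```

Request:
carry_out(steps=[{"x": 0,"y": 0,"z": 0,"rx": 0,"ry": 0,"rz": 0,"jaw": 1},{"x": 0,"y": 0,"z": 0,"rx": 0,"ry": 0,"rz": 0,"jaw": 1},{"x": 0,"y": 0,"z": 0,"rx": 0,"ry": 0,"rz": 0,"jaw": 1},{"x": 0,"y": 0,"z": 0,"rx": 0,"ry": 0,"rz": 0,"jaw": 1},{"x": 0,"y": 0,"z": 0,"rx": 0,"ry": 0,"rz": 0,"jaw": 1},{"x": 0,"y": 0,"z": 0,"rx": 0,"ry": 0,"rz": 0,"jaw": 1}])

```text
t: 38.08
tool_pos: [0.5023, 0.1342, 0.1253]
eef_rot: [[-0.038, 0.988, 0.15], [0.999, 0.037, 0.008], [0.003, 0.15, -0.989]]
force: [-1.3, -1.1, 6.4]
gripper_width: 0.148
finger_force: 50.0
```

```bash
python3 -c "
from h import *
st()"
```

```text
38.08 [0.5023 0.1342 0.1253] q [-17.  42.  -8. 122.  43.  12. -62.] yaw_x 92.2 z [ 0.15   0.008 -0.989] F [-1.3 -1.1  6.4] M [-0.16  0.11 -0.03] w 13.0 49.99806068837643
```

Request:
carry_out(steps=[{"x": -2,"y": 0,"z": 13,"rx": 0,"ry": 0,"rz": 0,"jaw": 1},{"x": -4,"y": 0,"z": 26,"rx": 0,"ry": 0,"rz": 0,"jaw": 1},{"x": -5,"y": 0,"z": 34,"rx": 0,"ry": 0,"rz": 0,"jaw": 1},{"x": -5,"y": 0,"z": 34,"rx": 0,"ry": 0,"rz": 0,"jaw": 1},{"x": 0,"y": 0,"z": 8,"rx": -0.003,"ry": 0.05,"rz": 0,"jaw": 1},{"x": 0,"y": 0,"z": 0,"rx": -0.003,"ry": 0.05,"rz": 0,"jaw": 1},{"x": 0,"y": 0,"z": 0,"rx": -0.002,"ry": 0.05,"rz": 0,"jaw": 1}])

```text
t: 38.67
tool_pos: [0.4857, 0.134, 0.2407]
eef_rot: [[-0.038, 0.999, -0.002], [0.999, 0.038, 0.001], [0.001, -0.002, -1.0]]
force: [-0.1, 0.3, -3.4]
gripper_width: 0.15
finger_force: 50.0
```

Request:
carry_out(steps=[{"x": 2,"y": -18,"z": 0,"rx": 0,"ry": 0,"rz": -0.005,"jaw": 1},{"x": 2,"y": -30,"z": 0,"rx": 0,"ry": 0,"rz": -0.005,"jaw": 1},{"x": 2,"y": -34,"z": 0,"rx": 0,"ry": 0,"rz": -0.005,"jaw": 1},{"x": 3,"y": -34,"z": 0,"rx": 0,"ry": 0,"rz": -0.005,"jaw": 1},{"x": 3,"y": -34,"z": 0,"rx": 0,"ry": 0,"rz": -0.005,"jaw": 1},{"x": 3,"y": -34,"z": -10,"rx": 0,"ry": 0,"rz": -0.005,"jaw": 1},{"x": 3,"y": -34,"z": -20,"rx": 0,"ry": 0,"rz": -0.005,"jaw": 1},{"x": 3,"y": -28,"z": -20,"rx": 0,"ry": 0,"rz": -0.003,"jaw": 1}])

```text
t: 39.33
tool_pos: [0.5065, -0.1151, 0.189]
eef_rot: [[0.002, 1.0, -0.001], [1.0, -0.002, -0.001], [-0.001, -0.001, -1.0]]
force: [-0.2, -1.2, -2.8]
gripper_width: 0.151
finger_force: 50.0
```

Request:
carry_out(steps=[{"x": 3,"y": -14,"z": -15,"rx": 0,"ry": 0,"rz": 0,"jaw": 1},{"x": 1,"y": -5,"z": 0,"rx": 0,"ry": 0,"rz": 0,"jaw": 1},{"x": 0,"y": 0,"z": 0,"rx": 0,"ry": 0,"rz": 0,"jaw": 1},{"x": 0,"y": 0,"z": 0,"rx": 0,"ry": 0,"rz": 0,"jaw": 1},{"x": 0,"y": 0,"z": 0,"rx": 0,"ry": 0,"rz": 0,"jaw": 1},{"x": 0,"y": 0,"z": 0,"rx": 0,"ry": 0,"rz": 0,"jaw": 1},{"x": 0,"y": 0,"z": 0,"rx": 0,"ry": 0,"rz": 0,"jaw": 1}])

```text
t: 39.92
tool_pos: [0.5115, -0.1294, 0.1756]
eef_rot: [[-0.002, 1.0, 0.001], [1.0, 0.002, 0.001], [0.001, 0.001, -1.0]]
force: [0.4, 0.2, -1.6]
gripper_width: 0.15
finger_force: 50.0
```

```bash
python3 -c "
from h import *
look('w15')
im=bot.get_image('top'); cv2.imwrite('pics/top6r.png',im)
a=cv2.resize(im[150:222,255:350],None,fx=4.2,fy=4.2,interpolation=cv2.INTER_CUBIC)
b=cv2.resize(cv2.imread('pics/w15r.png'),None,fx=.78,fy=.78)
c=np.zeros((max(a.shape[0],b.shape[0]),a.shape[1]+b.shape[1],3),np.uint8); c[:a.shape[0],:a.shape[1]]=a; c[:b.shape[0],a.shape[1]:]=b
print(c.shape); cv2.imwrite('pics/c1.png',c)"
```

```text
39.92 [ 0.5115 -0.1294  0.1756] q [ 26.  40. -27. 110.  30.  37. -21.] yaw_x 90.1 z [ 0.001  0.001 -1.   ] F [ 0.4  0.2 -1.6] M [ 0.01 -0.12  0.05] w 13.2 49.99516949057579
(302, 798, 3)
```

View pics/c1.png

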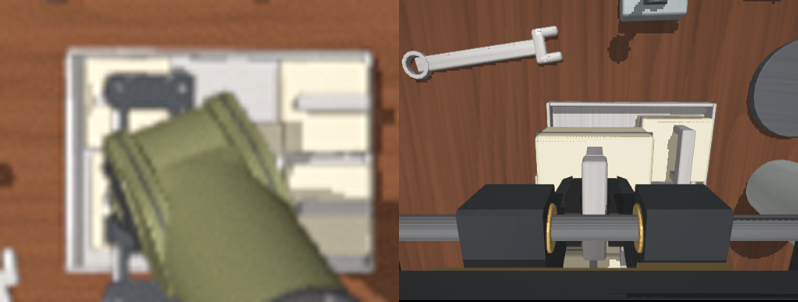

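The slot is free. Case 4 stands at right, and the held case clears it. Lowering.

Request:
carry_out(steps=[{"x": -1,"y": 0,"z": -28,"rx": 0,"ry": 0,"rz": 0,"jaw": 1},{"x": 0,"y": 0,"z": -32,"rx": 0,"ry": 0,"rz": 0,"jaw": 1},{"x": 0,"y": 0,"z": -26,"rx": 0,"ry": 0,"rz": 0,"jaw": 1},{"x": 0,"y": 0,"z": -16,"rx": 0,"ry": 0,"rz": 0,"jaw": 1},{"x": 0,"y": 0,"z": -6,"rx": 0,"ry": 0,"rz": 0,"jaw": 1},{"x": 0,"y": 0,"z": -2,"rx": 0,"ry": 0,"rz": 0,"jaw": 1},{"x": 0,"y": 0,"z": 0,"rx": 0,"ry": 0,"rz": 0,"jaw": 1},{"x": 0,"y": 0,"z": 0,"rx": 0,"ry": 0,"rz": 0,"jaw": 1}])

```text
t: 40.68
tool_pos: [0.5112, -0.1307, 0.0658]
eef_rot: [[-0.0, 1.0, 0.002], [1.0, 0.0, 0.0], [0.0, 0.002, -1.0]]
force: [-0.0, -0.8, -2.8]
gripper_width: 0.149
finger_force: 50.0
```

Request:
carry_out(steps=[{"x": 0,"y": 0,"z": -1,"rx": 0,"ry": 0,"rz": 0,"jaw": 1},{"x": 0,"y": 0,"z": -1,"rx": 0,"ry": 0,"rz": 0,"jaw": 1},{"x": 0,"y": 0,"z": 0,"rx": 0,"ry": 0,"rz": 0,"jaw": 1}])

```text
t: 40.93
tool_pos: [0.5113, -0.1311, 0.064]
eef_rot: [[0.0, 1.0, 0.003], [1.0, -0.0, -0.0], [-0.0, 0.003, -1.0]]
force: [-0.0, -0.2, 3.6]
gripper_width: 0.152
finger_force: 50.0
```

Request:
carry_out(steps=[{"x": 0,"y": 0,"z": 0,"rx": 0,"ry": 0,"rz": 0,"jaw": 0.3},{"x": 0,"y": 0,"z": 0,"rx": 0,"ry": 0,"rz": 0,"jaw": -0.3},{"x": 0,"y": 0,"z": 0,"rx": 0,"ry": 0,"rz": 0,"jaw": -0.3},{"x": 0,"y": 0,"z": 0,"rx": 0,"ry": 0,"rz": 0,"jaw": -0.3},{"x": 0,"y": 0,"z": 20,"rx": 0,"ry": 0,"rz": 0,"jaw": -0.3},{"x": 0,"y": 0,"z": 35,"rx": 0,"ry": 0,"rz": 0,"jaw": -0.3},{"x": 0,"y": 0,"z": 40,"rx": 0,"ry": 0,"rz": 0,"jaw": -0.3},{"x": 0,"y": 0,"z": 40,"rx": 0,"ry": 0,"rz": 0,"jaw": -0.3}])

```text
t: 41.6
tool_pos: [0.5092, -0.1305, 0.1988]
eef_rot: [[-0.001, 1.0, -0.003], [1.0, 0.001, 0.001], [0.001, -0.003, -1.0]]
force: [1.3, -0.3, -1.0]
gripper_width: 0.653
finger_force: 0.0
```

Request:
carry_out(steps=[{"x": -2,"y": 25,"z": 0,"rx": 0,"ry": 0,"rz": 0.005,"jaw": 1},{"x": -2,"y": 34,"z": 0,"rx": 0,"ry": 0,"rz": 0.006,"jaw": 1},{"x": -2,"y": 34,"z": 0,"rx": 0,"ry": 0,"rz": 0.006,"jaw": 1},{"x": -2,"y": 34,"z": 0,"rx": 0,"ry": 0,"rz": 0.006,"jaw": 1},{"x": -2,"y": 25,"z": 0,"rx": 0,"ry": 0,"rz": 0.006,"jaw": 1},{"x": -1,"y": 15,"z": 0,"rx": 0,"ry": 0,"rz": 0.006,"jaw": 1},{"x": 0,"y": 0,"z": 0,"rx": 0,"ry": 0,"rz": 0,"jaw": 1},{"x": 0,"y": 0,"z": 0,"rx": 0,"ry": 0,"rz": 0,"jaw": 1}], force=20)

```text
t: 42.27
tool_pos: [0.4989, 0.0365, 0.1977]
eef_rot: [[-0.037, 0.999, -0.001], [0.999, 0.037, -0.0], [0.0, -0.001, -1.0]]
force: [-0.5, -0.0, -0.6]
gripper_width: 0.07
finger_force: 0.0
```

Request:
carry_out(steps=[{"x": 0,"y": 0,"z": 0,"rx": 0,"ry": 0,"rz": 0,"jaw": 1},{"x": 0,"y": 0,"z": 0,"rx": 0,"ry": 0,"rz": 0,"jaw": 1},{"x": 0,"y": 0,"z": 0,"rx": 0,"ry": 0,"rz": 0,"jaw": 1}])

```text
t: 42.52
tool_pos: [0.4991, 0.0345, 0.1976]
eef_rot: [[-0.032, 0.999, -0.001], [0.999, 0.032, -0.0], [-0.0, -0.001, -1.0]]
force: [0.1, 0.8, 0.3]
gripper_width: 0.006
finger_force: 0.0
```

```bash
python3 - <<'E'
from h import *
W,im=look("w16"); print("pred ball px",proj(W,[.551,.036,.095]))
u,v=proj(W,[.551,.036,.095]).astype(int)
g=im.max(2); m=(g<70).astype(np.uint8); m[:max(v-45,0)]=0; m[v+45:]=0; m[:,:max(u-45,0)]=0; m[:,u+45:]=0
n,l,s,c=cv2.connectedComponentsWithStats(m)
for k in range(1,n):
    if s[k,4]>60: print(s[k],c[k].round(1),ray(W,c[k],.095).round(4))
# tray from top: lid mask of cream
t=bot.get_image("top"); cv2.imwrite("pics/top7r.png",t); ct=bot.get_calibration("top")
h=cv2.cvtColor(t,cv2.COLOR_BGR2HSV); m=((h[...,0]>15)&(h[...,0]<40)&(h[...,1]>15)&(h[...,1]<80)&(h[...,2]>190)).astype(np.uint8)
n,l,s,c=cv2.connectedComponentsWithStats(m)
for k in range(1,n):
    if s[k,4]>40 and 250<c[k][0]<360 and 140<c[k][1]<230:
        x,y,a,b,_=s[k]; print("lid",s[k],ray(ct,(x,y),.044)[:2].round(3),ray(ct,(x+a,y+b),.044)[:2].round(3))
E
```

```text
42.52 [0.4991 0.0345 0.1976] q [  8.  37. -28. 113.  28.  36. -36.] yaw_x 91.9 z [-0.001 -0.    -1.   ] F [0.1 0.8 0.3] M [-0.05 -0.09  0.01] w 0.5 0.0
pred ball px [314.41876292 195.98221467]
[295 183  33  32 726] [311.1 199.1] [0.5486 0.0333 0.095 ]
[269 227  90  13 372] [302.7 236.4] [0.5443 0.0011 0.095 ]
lid [275 163  21  22 342] [ 0.645 -0.098] [ 0.562 -0.177]
lid [ 302  164   41   47 1050] [ 0.642 -0.199] [ 0.465 -0.352]
lid [283 188  13  10 116] [ 0.551 -0.128] [ 0.513 -0.176]
```

The ball is at (0.549, 0.033), and all the lids sit in the tray at the right height. I'll lower the shut fingers on the robot side of the ball and push.

Request:
carry_out(steps=[{"x": 0,"y": 0,"z": -26,"rx": 0,"ry": 0,"rz": 0,"jaw": 1},{"x": 0,"y": 0,"z": -30,"rx": 0,"ry": 0,"rz": 0,"jaw": 1},{"x": 0,"y": 0,"z": -30,"rx": 0,"ry": 0,"rz": 0,"jaw": 1},{"x": 0,"y": 0,"z": -18,"rx": 0,"ry": 0,"rz": 0,"jaw": 1},{"x": 0,"y": 0,"z": 0,"rx": 0,"ry": 0,"rz": 0,"jaw": 1},{"x": 0,"y": 0,"z": 0,"rx": 0,"ry": 0,"rz": 0,"jaw": 1}])

```text
t: 43.12
tool_pos: [0.4987, 0.036, 0.0933]
eef_rot: [[-0.035, 0.999, -0.002], [0.999, 0.035, -0.0], [-0.0, -0.002, -1.0]]
force: [0.8, -0.4, 0.7]
gripper_width: 0.008
finger_force: 0.0
```

Request:
carry_out(steps=[{"x": 8,"y": 0,"z": 0,"rx": 0,"ry": 0,"rz": 0,"jaw": 1},{"x": 8,"y": 0,"z": 0,"rx": 0,"ry": 0,"rz": 0,"jaw": 1},{"x": 8,"y": 0,"z": 0,"rx": 0,"ry": 0,"rz": 0,"jaw": 1},{"x": 8,"y": 0,"z": 0,"rx": 0,"ry": 0,"rz": 0,"jaw": 1},{"x": 8,"y": 0,"z": 0,"rx": 0,"ry": 0,"rz": 0,"jaw": 1}])

```text
t: 43.53
tool_pos: [0.5403, 0.0361, 0.0945]
eef_rot: [[-0.034, 0.999, 0.001], [0.999, 0.034, 0.001], [0.001, 0.001, -1.0]]
force: [-0.9, 0.3, 1.9]
gripper_width: 0.005
finger_force: 0.7
```

Request:
carry_out(steps=[{"x": 8,"y": 0,"z": 0,"rx": 0,"ry": 0,"rz": 0,"jaw": 1},{"x": 8,"y": 0,"z": 0,"rx": 0,"ry": 0,"rz": 0,"jaw": 1},{"x": 8,"y": 0,"z": 0,"rx": 0,"ry": 0,"rz": 0,"jaw": 1},{"x": 6,"y": 0,"z": 0,"rx": 0,"ry": 0,"rz": 0,"jaw": 1},{"x": 0,"y": 0,"z": 0,"rx": 0,"ry": 0,"rz": 0,"jaw": 1},{"x": 0,"y": 0,"z": 0,"rx": 0,"ry": 0,"rz": 0,"jaw": 1}])

```text
t: 44.03
tool_pos: [0.5694, 0.0362, 0.0936]
eef_rot: [[-0.035, 0.999, -0.0], [0.999, 0.035, 0.001], [0.001, -0.0, -1.0]]
force: [0.0, 0.7, -0.1]
gripper_width: 0.002
finger_force: 0.0
```

```bash
python3 -c "
from h import *
st()"
```

```text
44.03 [0.5694 0.0362 0.0936] q [  5.  50. -23. 106.  34.  32. -38.] yaw_x 92.0 z [-0.     0.001 -1.   ] F [ 0.   0.7 -0.1] M [ 0.02 -0.08  0.04] w 0.2 0.0
```

Request:
carry_out(steps=[{"x": 4,"y": 0,"z": 0,"rx": 0,"ry": 0,"rz": 0,"jaw": 1},{"x": 4,"y": 0,"z": 0,"rx": 0,"ry": 0,"rz": 0,"jaw": 1},{"x": 0,"y": 0,"z": 0,"rx": 0,"ry": 0,"rz": 0,"jaw": 1}])

```text
t: 44.28
tool_pos: [0.5776, 0.0362, 0.0937]
eef_rot: [[-0.035, 0.999, -0.0], [0.999, 0.035, 0.0], [0.0, -0.0, -1.0]]
force: [-0.1, -0.7, -0.2]
gripper_width: 0.006
finger_force: 0.0
```

Request:
carry_out(steps=[{"x": 3,"y": 0,"z": 0,"rx": 0,"ry": 0,"rz": 0,"jaw": 1},{"x": 2,"y": 0,"z": 0,"rx": 0,"ry": 0,"rz": 0,"jaw": 1},{"x": 0,"y": 0,"z": 0,"rx": 0,"ry": 0,"rz": 0,"jaw": 1}])

```text
t: 44.53
tool_pos: [0.5824, 0.0362, 0.0937]
eef_rot: [[-0.035, 0.999, -0.0], [0.999, 0.035, 0.0], [0.0, -0.0, -1.0]]
force: [-0.2, 0.2, -0.3]
gripper_width: 0.008
finger_force: 0.1
```

```bash
python3 - <<'E'
from h import *
W,im=look("w17")
for p in((.614,.036,.094),(.608,.036,.096)): print(proj(W,p))
u,v=proj(W,[.612,.036,.095]).astype(int)
m=(im.max(2)<70).astype(np.uint8); m[:v-60]=0; m[v+60:]=0; m[:,:u-60]=0; m[:,u+60:]=0
n,l,s,c=cv2.connectedComponentsWithStats(m)
for k in range(1,n):
    if s[k,4]>60: print(s[k],c[k].round(1),ray(W,c[k],.093).round(4))
E
```

```text
44.53 [0.5824 0.0362 0.0937] q [  5.  51. -23. 103.  34.  33. -37.] yaw_x 92.0 z [-0.  0. -1.] F [-0.2  0.2 -0.3] M [-0.09 -0.03  0.01] w 0.7 0.08635225240141153
[314.42913184 255.82451081]
[302.55133079 257.35170099]
[ 250  226  120   81 4429] [305.4 251.3] [0.6097 0.0377 0.093 ]
[250 309  27   7 149] [264.4 312.6] [0.5917 0.0033 0.093 ]
```

Request:
carry_out(steps=[{"x": 3,"y": 0,"z": 0,"rx": 0,"ry": 0,"rz": 0,"jaw": 1},{"x": 2,"y": 0,"z": 0,"rx": 0,"ry": 0,"rz": 0,"jaw": 1},{"x": 0,"y": 0,"z": 0,"rx": 0,"ry": 0,"rz": 0,"jaw": 1},{"x": 0,"y": 0,"z": 0,"rx": 0,"ry": 0,"rz": 0,"jaw": 1}])

```text
t: 44.92
tool_pos: [0.5861, 0.0362, 0.0936]
eef_rot: [[-0.035, 0.999, -0.002], [0.999, 0.035, -0.0], [0.0, -0.002, -1.0]]
force: [-4.3, -0.1, 1.7]
gripper_width: 0.004
finger_force: 2.1
```

Request:
carry_out(steps=[{"x": 2,"y": 0,"z": 0,"rx": 0,"ry": 0,"rz": 0,"jaw": 1},{"x": 1,"y": 0,"z": 0,"rx": 0,"ry": 0,"rz": 0,"jaw": 1},{"x": 0,"y": 0,"z": 0,"rx": 0,"ry": 0,"rz": 0,"jaw": 1},{"x": 0,"y": 0,"z": 0,"rx": 0,"ry": 0,"rz": 0,"jaw": 1}])

```text
t: 45.25
tool_pos: [0.5864, 0.0362, 0.0935]
eef_rot: [[-0.036, 0.999, -0.007], [0.999, 0.036, -0.001], [-0.001, -0.007, -1.0]]
force: [-9.5, -1.0, 6.2]
gripper_width: 0.007
finger_force: 5.3
```

The lever is solid against its end stop: the force rose to 9.5 N with no further travel. I'll back off, lift, and move clear for the final check.

Request:
carry_out(steps=[{"x": -10,"y": 0,"z": 0,"rx": 0,"ry": 0,"rz": 0,"jaw": 1},{"x": -25,"y": 0,"z": 0,"rx": 0,"ry": 0,"rz": 0,"jaw": 1},{"x": -25,"y": 0,"z": 0,"rx": 0,"ry": 0,"rz": 0,"jaw": 1},{"x": -25,"y": 0,"z": 10,"rx": 0,"ry": 0,"rz": 0,"jaw": 1},{"x": -15,"y": 0,"z": 40,"rx": 0,"ry": 0,"rz": 0,"jaw": 1},{"x": 0,"y": 0,"z": 40,"rx": 0,"ry": 0,"rz": 0,"jaw": 1},{"x": 0,"y": 0,"z": 40,"rx": 0,"ry": 0,"rz": 0,"jaw": 1},{"x": 0,"y": 15,"z": 40,"rx": 0,"ry": 0,"rz": 0,"jaw": 1}])

```text
t: 45.92
tool_pos: [0.4909, 0.0482, 0.2639]
eef_rot: [[-0.031, 1.0, 0.001], [1.0, 0.031, -0.001], [-0.001, 0.001, -1.0]]
force: [2.0, -0.4, -1.3]
gripper_width: 0.007
finger_force: 0.0
```

Request:
carry_out(steps=[{"x": -5,"y": 34,"z": 5,"rx": 0,"ry": 0,"rz": 0,"jaw": 1},{"x": -5,"y": 34,"z": 5,"rx": 0,"ry": 0,"rz": 0,"jaw": 1},{"x": -5,"y": 34,"z": 5,"rx": 0,"ry": 0,"rz": 0,"jaw": 1},{"x": -5,"y": 34,"z": 0,"rx": 0,"ry": 0,"rz": 0,"jaw": 1},{"x": -5,"y": 34,"z": 0,"rx": 0,"ry": 0,"rz": 0,"jaw": 1},{"x": -5,"y": 34,"z": 0,"rx": 0,"ry": 0,"rz": 0,"jaw": 1},{"x": -5,"y": 34,"z": 0,"rx": 0,"ry": 0,"rz": 0,"jaw": 1},{"x": -5,"y": 34,"z": 0,"rx": 0,"ry": 0,"rz": 0,"jaw": 1}])

```text
t: 46.58
tool_pos: [0.451, 0.3251, 0.2773]
eef_rot: [[-0.035, 0.999, 0.002], [0.999, 0.035, 0.002], [0.002, 0.002, -1.0]]
force: [0.7, 0.2, -0.7]
gripper_width: 0.004
finger_force: 0.0
```

Request:
carry_out(steps=[{"x": -5,"y": 34,"z": 0,"rx": 0,"ry": 0,"rz": 0,"jaw": 1},{"x": -5,"y": 34,"z": 0,"rx": 0,"ry": 0,"rz": 0,"jaw": 1},{"x": -5,"y": 20,"z": 0,"rx": 0,"ry": 0,"rz": 0,"jaw": 1},{"x": 0,"y": 0,"z": 0,"rx": 0,"ry": 0,"rz": 0,"jaw": 1},{"x": 0,"y": 0,"z": 0,"rx": 0,"ry": 0,"rz": 0,"jaw": 1},{"x": 0,"y": 0,"z": 0,"rx": 0,"ry": 0,"rz": 0,"jaw": 1}])

```text
t: 47.08
tool_pos: [0.4364, 0.41, 0.2767]
eef_rot: [[-0.034, 0.999, 0.001], [0.999, 0.034, -0.0], [-0.0, 0.001, -1.0]]
force: [-0.3, 0.3, 0.3]
gripper_width: 0.006
finger_force: 0.0
```

```bash
python3 - <<'E'
from h import *
st(); t=bot.get_image("top"); s=bot.get_image("side"); cv2.imwrite("pics/tF.png",t); cv2.imwrite("pics/sF.png",s)
a=cv2.resize(t[125:225,138:358],(792,360),interpolation=cv2.INTER_CUBIC); b=cv2.resize(s[110:270,100:368],(402,240),interpolation=cv2.INTER_CUBIC)
c=np.zeros((600,792,3),np.uint8); c[:360]=a; c[360:,:402]=b
c[360:,402:]=cv2.resize(s[130:220,235:381],(390,240),interpolation=cv2.INTER_CUBIC)
cv2.imwrite("pics/final.png",c)
E
```

```text
47.08 [0.4364 0.41   0.2767] q [-30.  38. -31.  92.  22.  56. -66.] yaw_x 91.9 z [ 0.001 -0.    -1.   ] F [-0.3  0.3  0.3] M [-0.08 -0.1  -0.03] w 0.5 0.0
```

View pics/final.png

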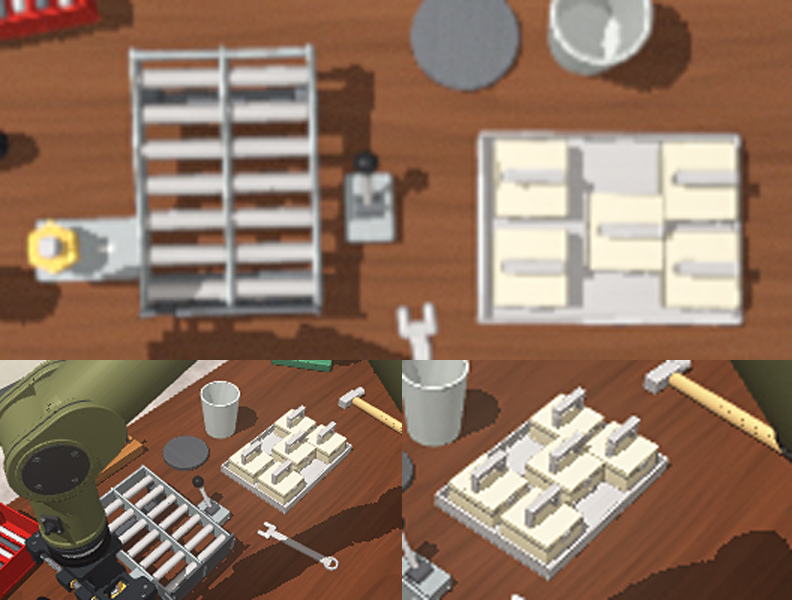

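The top view shows the rack empty, the lever over (ball at (366,162)) and five cases in the tray. The middle case touches its neighbours closely, so I'll check that its bar is at the same height as the others.

```bash
python3 - <<'E'
from h import *
ct,cs=bot.get_calibration("top"),bot.get_calibration("side")
T=dict(A=(706,268),B=(706,177),D=(532,177),E=(533,267),C=(628,230))
S=[(567,405),(623,436),(565,447),(490,467),(542,505)]
S=np.array([((u-402)*146/390+235,(v-360)*90/240+130) for u,v in S])
for k,(u,v) in T.items():
    uv=(u/3.6+138,v/3.6+125)
    best=min(((np.linalg.norm(proj(cs,ray(ct,uv,z))-s),z,i) for z in np.arange(.03,.13,.002) for i,s in enumerate(S)))
    print(k,ray(ct,uv,.078).round(3),"best z",best[1],"err px",round(best[0],1),best[2])
# lid colour / edges of the middle case along C's four corners in the top picture: brightness of each lid (tilt changes shading)
t=cv2.imread("pics/tF.png")
for k,(u,v) in dict(A=(706,290),B=(706,200),D=(532,200),E=(533,290),C=(628,255)).items():
    x,y=int(u/3.6+138),int(v/3.6+125); print(k,t[y-1:y+2,x-4:x+4].reshape(-1,3).mean(0).round(1))
E
```

```text
A [ 0.507 -0.312  0.078] best z 0.06400000000000003 err px 0.5 1
B [ 0.6   -0.313  0.078] best z 0.06600000000000003 err px 0.5 0
D [ 0.599 -0.135  0.078] best z 0.07400000000000004 err px 0.6 3
E [ 0.507 -0.136  0.078] best z 0.06400000000000003 err px 0.4 4
C [ 0.546 -0.233  0.078] best z 0.07600000000000004 err px 0.1 2
A [219.2 243.8 252.3]
B [218.9 243.6 251.8]
D [222.3 246.1 254.4]
E [222.7 246.6 254.8]
C [220.5 244.8 253.4]
```

All five lids have the same shading and bar heights, so the cases stand level. Handing in.

```bash
python3 -c "
from h import *
print(bot.close_job())"
```

```text
the job is handed in; nothing more can be done
None
```

I handed the job in after about 47 s of robot time, with no verdict returned: the jam nut was turned until it came up solid and the screw was never touched, all five cases stand flat in the tray, the rack is empty, and the lever is hard over at its stop; one case was knocked a few centimetres across the tray during the run, and I left it there standing level.

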